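# Lid the peg box and snap its four clips corner to corner

### The job

Put the blue lid squarely on the open box of pegs so that it drops into the mouth, then snap its four orange clips down over the rim in opposite-corner order, so the seal is pressed evenly: one clip, next the one diagonally across from it, then the other two. Push each clip fully home by feel but gently, as the plastic is brittle and the tabs are bent; let go at the end and leave everything else on the bench where it is.

Things in the scene. Friction and masses are not known exactly. Their poses are not given: they have to be found in the camera images.
- box: Open pale-grey plastic box of wooden pegs; full, heavy, does not move. Origin under its centre, on the bench; x across, y along, z up. Mouth 120 (x) by 180 mm (y). Rim 150 x 210 mm outside, top 90 mm above the bench; its rolled outer edge, 7 mm thick, hangs just below its ledge, and the clip hooks snap past that edge. A springy black seal stands 3 mm above the rim.
- lid: Loose blue lid, 0.3 to 0.5 kg, lying flat beside the box. Origin: centre of the underside of its 146 x 210 x 5 mm plate; x across (clips on both x sides), y along, z up. The tapered plug below, 10 mm deep, fits the mouth with 1 to 2 mm to spare all round, either way round. On the box the origin is 92 to 93 mm above the bench resting on the seal, a little less when clipped.
- lid_grip (a point): Centre of the lid's handle bar, 28 mm above the lid's origin. The bar is 100 mm long (lid y), 18 mm wide (lid x) and 14 mm high; below its middle there is 16 mm of open space down to the plate.
- clip_a (a joint): Orange clip, 36 mm wide, at the lid's -x, +y corner (diagonally across from clip_c). Hinge along lid y, 72 mm from the lid's middle line, 55 mm from its centre in y, 8 mm above its origin. In rad: 0 = hanging straight down, hook home under the rim; 1.57 = sticking straight out. Starts at 1.15 to 1.6 and stays where put. It reaches 44 mm from the hinge; its outer face is 9 mm outside the hinge when shut.
- clip_a_tab (a point): Point on the outer face of clip_a, 30 mm from its hinge; it moves with the clip but does not show the bend of the tab.
- clip_b (a joint): The same clip at the lid's -x, -y corner (diagonally across from clip_d). Every clip's last 32 mm is a stiff finger tab, flared out 2 mm at its end, that use has bent, each differently: outward by 0.05 to 0.48 rad (2 to 15 mm at the end). No reading shows it: where the tab stands when the clip is home can only be felt.
- clip_b_tab (a point): Point on the outer face of clip_b, 30 mm from its hinge; it moves with the clip but does not show the bend of the tab.
- clip_c (a joint): The same clip at the lid's +x, -y corner (diagonally across from clip_a). A clip turns freely down to about 0.55 rad; then its hook rides over the rim's edge, snaps past at about 0.25 and must be followed up to a hard stop at 0, where the push builds up quickly. Press near the tab's end and follow its arc, down and in (5 to 12 N); a level push there drags it up and jams. Home, it rests below 0.05.
- clip_c_tab (a point): Point on the outer face of clip_c, 30 mm from its hinge; it moves with the clip but does not show the bend of the tab.
- clip_d (a joint): The same clip at the lid's +x, +y corner (diagonally across from clip_b). Any clip breaks if the fingers press on it with more than 22 N.
- clip_d_tab (a point): Point on the outer face of clip_d, 30 mm from its hinge; it moves with the clip but does not show the bend of the tab.
- board_far: loose round-ended wooden game board with peg holes and a green edge, 280 x 120 x 16 mm, lying at the far side; origin under its centre; to be left alone
- board_side: a second such game board, lying at the robot's right; to be left alone
- glue: white glue bottle with a red cap, 60 mm across and 170 mm tall; origin under its centre; to be left alone
- peg_jar: glass jar with a steel cap, 72 mm across and 90 mm tall; origin under its centre; to be left alone
- mallet: wooden mallet 260 mm long, lying at the robot's left; to be left alone
- sander_block: cork sanding block 50 x 100 x 26 mm, lying near the robot's base; to be left alone
- carton: small white carton 90 x 130 x 45 mm with a brown band; origin under its centre; to be left alone

How it is judged:
By the outcome, as a careful person would: the job done as asked, in the order asked, and still so for the second after the job is handed in, with the robot touching nothing.
It also fails if it takes over 67 s, if anything falls off the work surface, if the arm or the gripper's body presses on something with over 40 N, if the wrist force passes 120 N, or if a joint passes its speed limit or range.

### The arm

A 7-joint arm with a two-finger parallel gripper is mounted at the origin on the work surface. World frame = base frame: x ahead of the robot, y to its left, z up, the work surface at z = 0. Lengths are in m, angles in rad, forces in N, time in s.
With the tool pointing down it reaches from about 0.4 to 0.875 m from the base axis. Payload 6.5 kg.
Tool frame: the origin (TCP) lies at the centre of the arm's flange, where the gripper is bolted on; the fingertips stand 166 mm ahead of it and the grasp point (between the pads) lies 147 mm ahead of it; z points along the fingers, y is the line along which they close (so a half turn about z gives the same grasp; the last joint's range is limited). The gripper opens to 88 mm and grips with 3 to 60 N. Pads are 18 mm wide; open, the fingers measure 123 mm over their backs; the gripper's body (75 mm by 187 mm) begins 45 mm behind the grasp point.
Start: joints at [1.254, 0.536, -0.004, 1.538, 0.003, 1.067, -0.071], TCP at [0.161, -0.63, 0.405] pointing down, gripper open.
Joint ranges: [-2.7, 2.7], [-0.37, 2.16], [-1.27, 1.26], [0.24, 2.4], [-1.31, 4.45], [0.19, 1.91], [-2.76, 2.76]. Speed limits (rad/s): [2.39, 2.39, 3.14, 3.14, 3.14, 3.14, 3.14].

### API

Orientations are given as a unit quaternion [w, x, y, z].
In Python, from station import arm gives the robot as it stands.
- The arm moves only by the shell command python3 -m handwheel 'ROWS' [OPENING] [FORCE]. ROWS is JSON, a list that holds one entry, the list of rows, each a list of 4 numbers: the shift along the tool's x, y, z in m, then the turn about the tool's z in degrees. A call has 1 to 12 rows; each row shifts and turns the commanded pose from where the row before left it, along the tool's axes as they then stand; what a row does not reach is not made up. A row lasts 1/10 s, in which the tool goes at most 50 mm and 8.59 degrees, less where a joint would pass 70% of its speed; a pose out of reach is approached as far as the arm can. A call is refused whole if a number of a shift passes 0.05 or a number of a turn 8.59, either way. A call with a gripper value outside its range is refused whole. OPENING is the finger opening in m, from 0 to 0.0881, set as the call begins (- or left out, the last holds). The fingers move at their own pace and stop on an object; FORCE is the grip in N (left out, the last holds). Time passes only in rows, so rows that do not move let the fingers close. It gives the time, the measured TCP pose, the force, the opening and the grip force at its end, in the units of the state.
- arm.sense(): the state, without advancing time (a new reading comes with each control period).
- arm.grab_frame(name): name is "scene" or "top"; returns a dict with "frame" (400x640x3 uint8, red, green, blue), "fovy" (degrees; the focal length in pixels is half the picture's height over the tangent of half this angle, whatever the lens; pixels are square), "cx", "cy" (the principal point, pixels), "R" (3x3) and "t" (3): a world point X has camera coordinates R X + t. Camera axes: x right, y down, z forward; pixel columns grow to the right and rows downward; lengths in m; the calibration is good to about 2 mm. A picture is of the moment at which its call begins. There is no depth.
- arm.sign_off(): hands the job in; it is judged then, once.
The state is a dict: "time_s": time; "joint_positions": joint angles; "joint_vel": joint speeds; "effort": joint torques, N m; "tool_pos": TCP position; "tool_rot": TCP orientation; "force": force on the tool from outside, world axes, zero at the start; "wrist_torque": the same for the moment, N m; "grip_width": opening from 0.0 (shut) to 1.0 (fully open); "finger_force": force on a finger pad.
Only numpy, scipy, OpenCV 4.12 (cv2) and the standard library are available. Lean on these libraries where they do the work, as an engineer would, in place of code of your own. Each camera call takes 0.05 s, during which the arm holds its last target. There are 200 camera calls.

## Working session

There is one attempt and no reset: what is moved stays moved. The work goes in short steps, Python scripts to look and compute and a shell command to move; the robot and the scene stay as the last step left them, time stands still between calls to the robot, and variables do not carry over. Pictures are saved under pics/ and viewed, at most 10 in all, crops included, and the job is handed in when it is done.

```bash
mkdir -p pics; ls; python3 - <<'E'
from station import arm
import cv2,numpy as np,pickle
for n in("scene","top"):
    f=arm.grab_frame(n); pickle.dump(f,open(f"{n}0.pkl","wb"))
    cv2.imwrite(f"pics/{n}0.png",f["frame"][:,:,::-1]); print(n,f["fovy"],f["cx"],f["cy"],np.round(f["R"],4).tolist(),np.round(f["t"],4).tolist(), {k for k in f})
s=arm.sense();print(s)
E
```

```text
pics
scene 56.67219297860034 319.4519855994346 193.00534167788962 [[0.8633, 0.5046, -0.0078], [0.4249, -0.7351, -0.5283], [-0.2723, 0.4527, -0.849]] [-0.5251, -0.2387, 1.2737] {'fovy', 'cx', 'frame', 'R', 't', 'cy'}
top 45.316170309002736 318.969340704044 196.36065597388819 [[0.0303, -0.9995, 0.0087], [-0.9901, -0.0312, -0.1367], [0.1369, -0.0045, -0.9906]] [-0.036, 0.6102, 1.5412] {'fovy', 'cx', 'frame', 'R', 't', 'cy'}
{'time_s': 0.1, 'joint_positions': array([ 1.25382994,  0.53704666, -0.00446327,  1.53871947,  0.00261823,
        1.0672612 , -0.07118761]), 'joint_vel': array([-0.0003624 , -0.0014194 ,  0.00070468, -0.00410726,  0.0002214 ,
       -0.00053492,  0.00013711]), 'effort': array([ 2.87360213e-03, -5.72083998e+01,  9.94006097e-01, -2.52231252e+01,
       -5.62126643e-02,  1.34754635e-02, -4.99234659e-06]), 'tool_pos': array([ 0.16124438, -0.62939872,  0.40397601]), 'tool_rot': array([-6.99880397e-04,  9.92142439e-01,  1.25111431e-01, -1.43518890e-04]), 'force': array([ 0.05257362, -0.02086292, -0.45973877]), 'wrist_torque': array([ 0.02788385,  0.02058215, -0.00630156]), 'finger_force': 0.0, 'grip_width': 1.0014489645794382}
```

View pics/scene0.png

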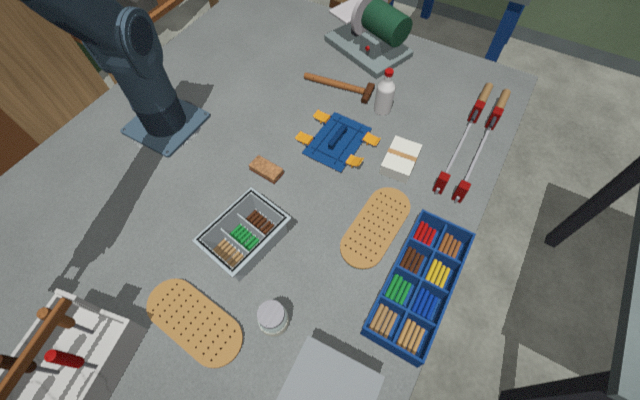

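View pics/top0.png

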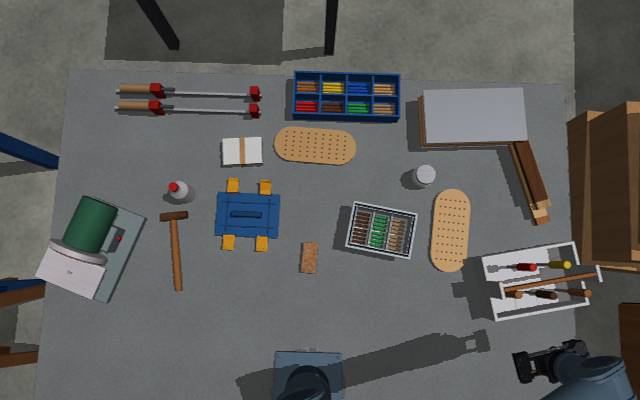

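The scene view shows the box near (243,231) and the lid near (340,141). In the top view the box is at about (381,230) and the lid at about (247,215), with its clips sticking out. I'll enlarge both.

```bash
python3 - <<'E'
import cv2,numpy as np,pickle
def crop(n,x0,y0,w,h,k=4):
    f=pickle.load(open(f"{n}0.pkl","rb"))["frame"][y0:y0+h,x0:x0+w,::-1]
    return cv2.resize(f,None,fx=k,fy=k,interpolation=cv2.INTER_CUBIC)
a=np.hstack([crop("top",200,170,100,75),crop("top",335,195,100,75)])
b=np.hstack([crop("scene",290,105,100,75),crop("scene",190,180,100,75)])
im=np.vstack([a,b])
for i in range(0,800,40):
    cv2.line(im,(i,0),(i,5),(255,255,255),1);
for r in range(0,600,40):
    cv2.line(im,(0,r),(5,r),(255,255,255),1);
cv2.imwrite("pics/c1.png",im)
E
```

```text
(no output)
```

View pics/c1.png

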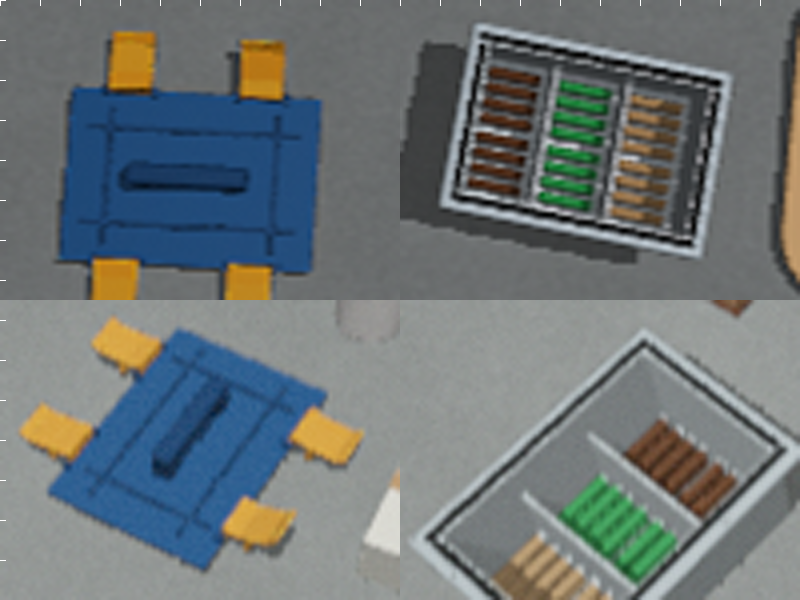

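The lid's plate corners are, in the top crop, (73,87), (321,101), (311,273) and (58,262). The box's rim corners are (475,24), (732,75), (702,257) and (440,206). The scene view shows the same corners. I'll fit both poses from these.

```bash
cat >h.py <<'E'
import numpy as np,cv2,pickle
from scipy.optimize import least_squares
def proj(f,X):
    h,w=f["frame"].shape[:2]; F=h/2/np.tan(np.radians(f["fovy"]/2))
    c=np.atleast_2d(X)@np.array(f["R"]).T+f["t"]
    return np.c_[f["cx"]+F*c[:,0]/c[:,2],f["cy"]+F*c[:,1]/c[:,2]]
def pts(p,L):
    c,s=np.cos(p[2]),np.sin(p[2]); L=np.array(L,float)
    return np.c_[p[0]+c*L[:,0]-s*L[:,1],p[1]+s*L[:,0]+c*L[:,1],L[:,2]]
def fit(obs,p0):  # obs: list of (frame, local pts, pixels)
    r=least_squares(lambda p:np.concatenate([(proj(f,pts(p,L))-px).ravel() for f,L,px in obs]),p0)
    return r.x,r.fun.reshape(-1,2)
E
python3 - <<'E'
from h import *
T,S=[pickle.load(open(n+"0.pkl","rb")) for n in("top","scene")]
t=lambda a,x,y:np.array(a)/4-.375+[x,y]
def corners(hx,hy,z): return [[hx,hy,z],[hx,-hy,z],[-hx,-hy,z],[-hx,hy,z]]
lt=t([(73,87),(321,101),(311,273),(58,262)],200,170)
ls=t([(208,270),(50,193),(180,30),(327,92)],290,105)  # order tbd
bt=t([(75,24),(332,75),(302,257),(40,206)],335,195)
bs=t([(245,30),(12,240)],190,180)
for nm,hx,hy,z,pt in(("lid",.073,.105,.0150,lt),("box",.075,.105,.09,bt)):
    p,e=fit([(T,corners(hx,hy,z),pt)],[.6,0,0]); print(nm,"top",p,np.abs(e).max())
    print(np.round(proj(S,pts(p,corners(hx,hy,z))),1).tolist())
    if nm=="lid":
        q=proj(S,pts(p,corners(hx,hy,z))); o=[np.argmin(np.linalg.norm(ls-k,axis=1)) for k in q]; obs=[(T,corners(hx,hy,z),pt),(S,corners(hx,hy,z),ls[o])]
    else:
        q=proj(S,pts(p,corners(hx,hy,z))); C=np.array(corners(hx,hy,z)); o=[np.argmin(np.linalg.norm(q-k,axis=1)) for k in bs]; obs=[(T,C,pt),(S,C[o],bs)]
    p,e=fit(obs,p); print(nm,"both",np.round(p,4),np.degrees(p[2]),"\n",np.round(e,1).tolist())
E
```

```text
lid top [ 0.54548344  0.22004998 -0.01953593] 0.27054434164242025
[[371.5, 126.9], [340.3, 170.9], [300.6, 151.6], [333.7, 110.4]]
lid both [ 0.5478  0.2191 -0.014 ] -0.8037121325699125 
 [[-0.1, -0.4], [0.4, -1.1], [0.4, -0.6], [0.5, -0.7], [0.5, -0.4], [-0.6, -0.7], [-1.0, -0.6], [-0.7, -1.3]]
box top [ 0.50413429 -0.21844893 -0.16374243] 0.4993131013040397
[[290.6, 215.8], [232.2, 275.2], [191.6, 239.0], [250.5, 185.5]]
box both [ 0.5054 -0.2189 -0.1633] -9.354087081245359 
 [[0.0, -0.8], [0.4, -0.9], [0.1, 0.1], [0.1, -0.1], [-0.2, -1.3], [-0.7, -0.3]]
```

```bash
cat >>h.py <<'E'
from station import arm
from scipy.spatial.transform import Rotation as Ro
def to(x,y,z,yaw=None):
    """remaining shift in tool axes (mm) to TCP x,y,z; turn (deg) for tool-y heading yaw (deg)"""
    s=arm.sense(); R=Ro.from_quat(np.r_[s["tool_rot"][1:],s["tool_rot"][0]]).as_matrix()
    d=R.T@(np.array([x,y,z])-s["tool_pos"]); h=np.degrees(np.arctan2(R[1,1],R[0,1]))
    print("t",round(s["time_s"],2),"pos",np.round(s["tool_pos"]*1e3,1),"ytool",round(h,2),"F",np.round(s["force"],1),"w",round(s["grip_width"],3),"ff",round(s["finger_force"],1))
    print("shift mm",np.round(d*1e3,1), "turn",None if yaw is None else round(-((yaw-h+180)%360-180),2))
E
python3 -m handwheel '[[[0,0,0,-8.3],[0,0,0,-8.3],[0,0,0,-8.3],[0,0,0,-8.3],[0,0,0,-8.3],[0,0,0,-8.3],[0,0,0,-8.3],[0,0,0,-8.3],[0,0,0,-8.2]]]' 0.07 20
python3 -m handwheel '[[[0.032,0.037,0.005,0],[0.032,0.037,0.005,0],[0.032,0.037,0.005,0],[0.032,0.037,0.005,0],[0.032,0.037,0.005,0],[0.032,0.037,0.005,0],[0.032,0.037,0.005,0],[0.032,0.037,0.005,0],[0.032,0.037,0.005,0],[0.032,0.037,0.005,0]]]'
python3 -m handwheel '[[[0.048,0,0,0],[0.048,0,0,0],[0.048,0,0,0],[0.048,0,0,0],[0.048,0,0,0],[0.048,0,0,0],[0.048,0,0,0],[0.048,0,0,0],[0.048,0,0,0],[0.048,0,0,0],[0.048,0,0,0],[0,0,0,0]]]'
python3 -c "
from h import *
to(.546,.220,.185,-1.0)"
```

```text
time_s: 1.0
tool_pos: [0.1612, -0.6295, 0.4042]
tool_rot: [-0.0, 0.711, 0.703, 0.0]
force: [0.4, 1.1, 0.1]
grip_width: 0.794
finger_force: 0.0
time_s: 2.0
tool_pos: [0.5381, -0.3149, 0.3542]
tool_rot: [-0.0, 0.713, 0.701, -0.0]
force: [1.0, -1.0, -0.3]
grip_width: 0.797
finger_force: 0.0
time_s: 3.2
tool_pos: [0.5444, 0.2197, 0.355]
tool_rot: [-0.002, 0.71, 0.704, 0.002]
force: [-0.1, 0.7, -0.7]
grip_width: 0.794
finger_force: 0.0
t 3.2 pos [544.4 219.7 355. ] ytool -0.43 F [-0.1  0.7 -0.7] w 0.794 ff 0.0
shift mm [ -0.6   1.6 170. ] turn 0.57
```

```bash
python3 -m handwheel '[[[0,0.0015,0.03,0.5],[0,0,0.04,0],[0,0,0.04,0],[0,0,0.03,0],[0,0,0.02,0],[0,0,0.01,0],[0,0,0,0]]]'
python3 -c "
from h import *
to(.546,.220,.185,-1.0)"
```

```text
time_s: 3.9
tool_pos: [0.5478, 0.2111, 0.1838]
tool_rot: [-0.0, 0.717, 0.698, -0.001]
force: [0.3, 0.2, 0.3]
grip_width: 0.795
finger_force: 0.0
t 3.9 pos [547.8 211.1 183.8] ytool -1.54 F [0.3 0.2 0.3] w 0.795 ff 0.0
shift mm [ 8.8 -2.  -1.2] turn -0.54
```

```bash
python3 -m handwheel '[[[0,0,0,0],[0,0,0,0]]]'
python3 -c "
from h import *
to(.546,.220,.185,-1.0)"
```

```text
time_s: 4.1
tool_pos: [0.5485, 0.2117, 0.1859]
tool_rot: [0.0, 0.717, 0.698, 0.001]
force: [-0.2, 1.2, -0.0]
grip_width: 0.797
finger_force: 0.0
t 4.1 pos [548.5 211.7 185.9] ytool -1.54 F [-0.2  1.2 -0. ] w 0.797 ff 0.0
shift mm [ 8.3 -2.7  0.9] turn -0.54
```

```bash
python3 -m handwheel '[[[0.004,-0.0025,0,-0.5],[0.0043,0,0,0],[0,0,0,0],[0,0,0,0],[0,0,0,0]]]'
python3 -c "
from h import *
to(.546,.220,.185,-1.0)"
```

```text
time_s: 4.6
tool_pos: [0.5457, 0.2198, 0.1847]
tool_rot: [0.0, 0.713, 0.701, -0.0]
force: [0.2, 0.2, -1.3]
grip_width: 0.796
finger_force: 0.0
t 4.6 pos [545.7 219.8 184.7] ytool -1.03 F [ 0.2  0.2 -1.3] w 0.796 ff 0.0
shift mm [ 0.2  0.3 -0.3] turn -0.03
```

Close the fingers, read where the bar centred, and lift.

```bash
python3 -m handwheel '[[[0,0,0,0],[0,0,0,0],[0,0,0,0],[0,0,0,0],[0,0,0,0],[0,0,0,0]]]' 0 40
python3 -m handwheel '[[[0,0,0,0],[0,0,0,0],[0,0,-0.01,0],[0,0,-0.03,0],[0,0,-0.04,0],[0,0,-0.04,0],[0,0,-0.03,0],[0,0,0,0],[0,0,0,0],[0,0,0,0]]]'
python3 - <<'E'
from h import *
to(.5041,-.2184,.335,-9.4)
for n in("scene","top"):
    f=arm.grab_frame(n); pickle.dump(f,open(f"{n}1.pkl","wb"))
f=pickle.load(open("top1.pkl","rb"))["frame"][140:290,160:360,::-1]
cv2.imwrite("pics/t1.png",cv2.resize(f,None,fx=4,fy=4,interpolation=cv2.INTER_CUBIC))
E
```

```text
time_s: 5.2
tool_pos: [0.5457, 0.2199, 0.1847]
tool_rot: [-0.0, 0.713, 0.701, 0.0]
force: [0.1, 0.4, 0.0]
grip_width: 0.276
finger_force: 0.0
time_s: 6.2
tool_pos: [0.5448, 0.2193, 0.3329]
tool_rot: [-0.001, 0.713, 0.701, -0.002]
force: [-0.0, -0.4, -3.6]
grip_width: 0.193
finger_force: 40.0
t 6.2 pos [544.8 219.3 332.9] ytool -1.02 F [-0.  -0.4 -3.6] w 0.193 ff 40.0
shift mm [-438.4  -32.9   -1.3] turn 8.38
```

View pics/t1.png

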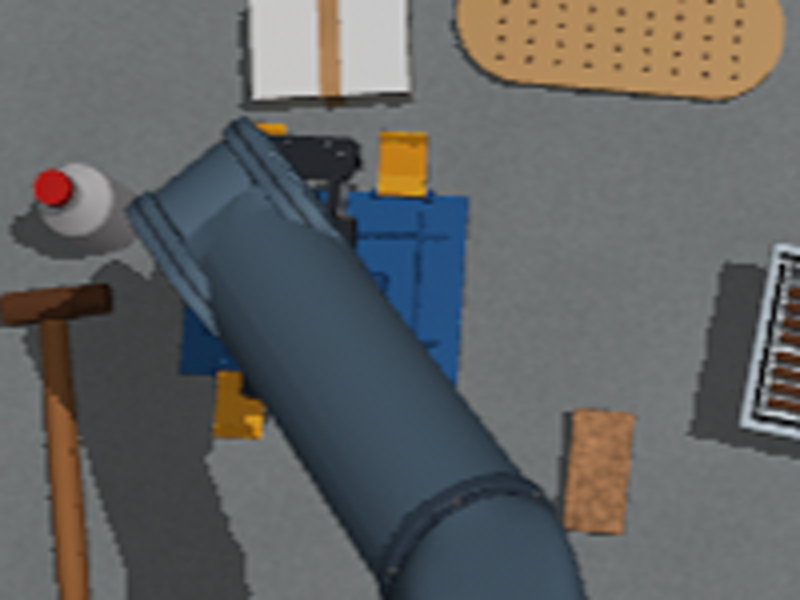

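The lid is held level; its visible plate corners are at (469,198) top right and (180,375) bottom left in the crop. I'll check them against the grip pose.

```bash
python3 - <<'E'
from h import *
T=pickle.load(open("top1.pkl","rb"));s=arm.sense();p=s["tool_pos"]
z=p[2]-.147-.028+.005
C=[[.073,-.105,z],[-.073,.105,z]]
a=proj(T,pts([p[0],p[1],np.radians(-1.02)],C)); print((a-[160,140]+.375)*4)
q,e=fit([(T,C,np.array([(469,198),(180,375)])/4-.375+[160,140])],[p[0],p[1],0]);print(q,np.degrees(q[2]),np.abs(e).max())
E
```

```text
[[468.3814016  193.37950713]
 [178.16276874 371.09729933]]
[ 0.54177724  0.21841431 -0.01792604] -1.0270863549920237 0.16496904728808204
```

```bash
python3 -m handwheel '[[[-0.02,-0.003,0,0],[-0.04,-0.003,0,0],[-0.04,-0.003,0,0],[-0.04,-0.003,0,0],[-0.04,-0.003,0,0],[-0.04,-0.003,0,0],[-0.04,-0.003,0,0],[-0.04,-0.003,0,0],[-0.04,-0.003,0,0],[-0.04,-0.003,0,0],[-0.038,0,0,0],[-0.02,0,0,0]]]'
python3 -m handwheel '[[[0,0,0,4.2],[0,0,0,4.2],[0,0,0.01,0],[0,0,0.02,0],[0,0,0.01,0],[0,0,0,0],[0,0,0,0],[0,0,0,0]]]'
python3 -c "
from h import *
to(.5065,-.2180,.287,-9.4)"
```

```text
time_s: 7.5
tool_pos: [0.5066, -0.2214, 0.3334]
tool_rot: [-0.001, 0.715, 0.699, -0.001]
force: [0.1, 0.8, -3.2]
grip_width: 0.196
finger_force: 40.0
time_s: 8.3
tool_pos: [0.5082, -0.2175, 0.2952]
tool_rot: [0.0, 0.763, 0.647, 0.0]
force: [0.0, 0.3, -2.1]
grip_width: 0.198
finger_force: 40.0
t 8.3 pos [ 508.2 -217.5  295.2] ytool -9.4 F [ 0.   0.3 -2.1] w 0.198 ff 40.0
shift mm [-0.8 -1.6  8.2] turn -0.0
```

```bash
python3 -m handwheel '[[[-0.0008,-0.0016,0.008,0],[0,0,0,0],[0,0,0,0]]]'
python3 - <<'E'
from h import *
to(.5065,-.2180,.287,-9.4)
o=[]
for n,x,y in(("scene",170,150),("top",320,180)):
    f=arm.grab_frame(n); pickle.dump(f,open(f"{n}2.pkl","wb"))
    o.append(cv2.resize(f["frame"][y:y+100,x:x+133,::-1],(800,600),interpolation=cv2.INTER_CUBIC))
    cv2.imwrite(f"pics/{n}2.png",o[-1])
E
```

```text
time_s: 8.6
tool_pos: [0.5059, -0.2181, 0.2866]
tool_rot: [-0.0, 0.763, 0.647, -0.0]
force: [0.1, 0.2, -3.1]
grip_width: 0.194
finger_force: 40.0
t 8.6 pos [ 505.9 -218.1  286.6] ytool -9.43 F [ 0.1  0.2 -3.1] w 0.194 ff 40.0
shift mm [ 0.2  0.6 -0.4] turn -0.03
```

View pics/scene2.png

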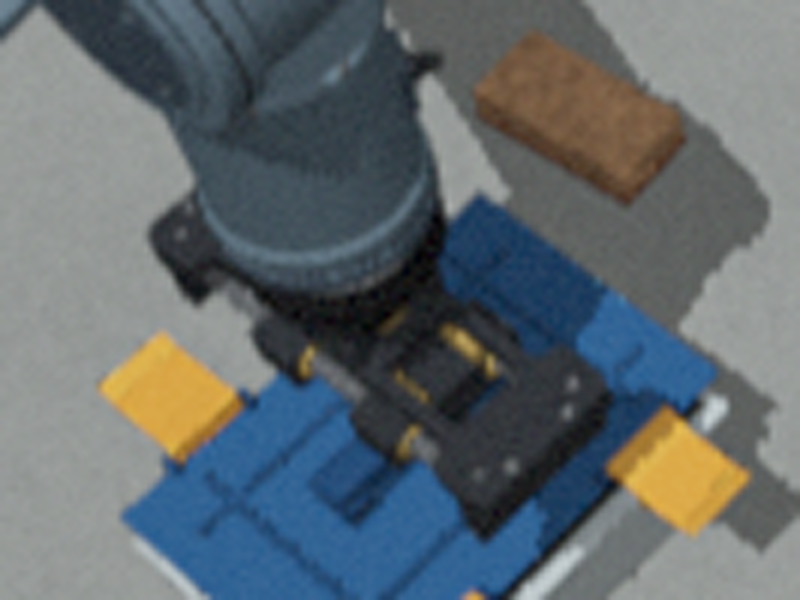

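View pics/top2.png

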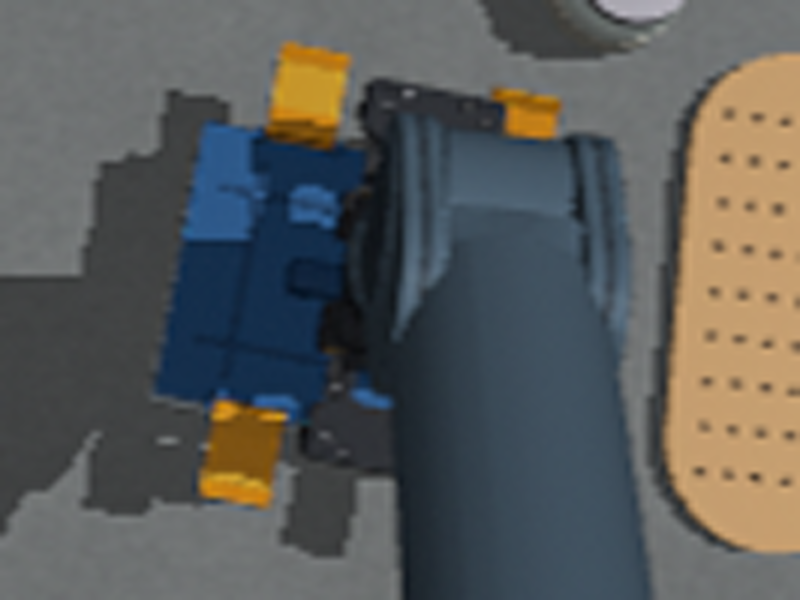

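The lid hangs just above the box. Scene crop: plate corners at (480,193), (718,375) and (122,517). Top crop: corners at (203,122) and (155,393). I'll compare lid and box camera by camera, so the calibration bias cancels.

```bash
python3 - <<'E'
from h import *
T,S=[pickle.load(open(n+"2.pkl","rb")) for n in("top","scene")]
z=.2866-.175+.005
k=np.array([800/133,6])
w=lambda a,x,y:(np.array(a)+.5)/k-.5+[x,y]
L=lambda z,hx:np.array([[-hx,.105,z],[hx,.105,z],[-hx,-.105,z],[hx,-.105,z]])
y=np.radians(-9.4)
def fix(obs,p0):
    r=least_squares(lambda p:np.concatenate([(proj(f,pts([p[0],p[1],p[2]],C))-px).ravel() for f,C,px in obs]),p0);return r.x,np.abs(r.fun).max()
t4=lambda a,x,y:(np.array(a)+.5)/4-.5+[x,y]
p0=[.506,-.218,y]
print("lid scene",fix([(S,L(z,.073)[[0,1,2]],w([(480,193),(718,375),(122,517)],170,150))],p0))
print("box scene",fix([(S,L(.09,.075)[[0,2]],t4([(245,30),(12,240)],190,180))],p0))
print("lid top",fix([(T,L(z,.073)[[1,0]],w([(203,122),(155,393)],320,180))],p0))
print("box top",fix([(T,L(.09,.075)[[1,0]],t4([(75,24),(40,206)],335,195))],p0))
print("box top4",fix([(T,L(.09,.075)[[1,3,2,0]],t4([(75,24),(332,75),(302,257),(40,206)],335,195))],p0))
E
```

```text
lid scene (array([ 0.50656842, -0.22098721, -0.16712158]), np.float64(0.8753210781625569))
box scene (array([ 0.5077957 , -0.22027338, -0.16698453]), np.float64(0.5427834974227039))
lid top (array([ 0.50575047, -0.21801999, -0.1528377 ]), np.float64(0.3361754926286835))
box top (array([ 0.50365197, -0.21860644, -0.16782762]), np.float64(0.33005909536396416))
box top4 (array([ 0.50413429, -0.21844893, -0.16374243]), np.float64(0.4993131288223367))
```

```bash
python3 -m handwheel '[[[0,0,0.005,0],[0,0,0.002,0],[0,0,0,0]]]'
python3 -m handwheel '[[[0,0,0.002,0],[0,0,0.001,0],[0,0,0,0]]]'
python3 -m handwheel '[[[0,0,0.002,0],[0,0,0.001,0],[0,0,0,0]]]'
python3 -c "
from h import *
to(.5065,-.2180,.2675,-9.4)"
```

```text
time_s: 9.0
tool_pos: [0.5059, -0.2179, 0.2792]
tool_rot: [-0.0, 0.763, 0.647, -0.0]
force: [0.2, -0.7, -3.4]
grip_width: 0.196
finger_force: 40.0
time_s: 9.3
tool_pos: [0.506, -0.218, 0.2765]
tool_rot: [-0.0, 0.763, 0.647, -0.0]
force: [0.2, -0.4, -3.1]
grip_width: 0.197
finger_force: 40.0
time_s: 9.6
tool_pos: [0.506, -0.218, 0.2735]
tool_rot: [-0.0, 0.763, 0.647, -0.0]
force: [1.1, 0.6, -3.2]
grip_width: 0.197
finger_force: 40.0
t 9.6 pos [ 506.  -218.   273.5] ytool -9.43 F [ 1.1  0.6 -3.2] w 0.197 ff 40.0
shift mm [0.1 0.5 6. ] turn -0.03
```

```bash
python3 -m handwheel '[[[0,0,0.002,0],[0,0,0,0]]]'
python3 -m handwheel '[[[0,0,0.0015,0],[0,0,0,0]]]'
python3 -m handwheel '[[[0,0,0.0015,0],[0,0,0,0]]]'
python3 -m handwheel '[[[0,0,0.001,0],[0,0,0,0]]]'
```

```text
time_s: 9.8
tool_pos: [0.506, -0.218, 0.2715]
tool_rot: [-0.0, 0.763, 0.647, -0.0]
force: [0.2, -0.2, -4.6]
grip_width: 0.195
finger_force: 40.0
time_s: 10.0
tool_pos: [0.506, -0.218, 0.27]
tool_rot: [-0.0, 0.763, 0.647, -0.0]
force: [-0.0, -0.2, -2.1]
grip_width: 0.198
finger_force: 40.0
time_s: 10.2
tool_pos: [0.506, -0.218, 0.2685]
tool_rot: [-0.0, 0.763, 0.647, -0.0]
force: [0.5, -0.2, -4.0]
grip_width: 0.198
finger_force: 40.0
time_s: 10.4
tool_pos: [0.5061, -0.218, 0.2676]
tool_rot: [-0.0, 0.763, 0.647, -0.0]
force: [0.1, -1.0, -3.5]
grip_width: 0.197
finger_force: 40.0
```

```bash
for i in 1; do python3 -m handwheel '[[[0,0,0.001,0],[0,0,0,0]]]'
python3 -m handwheel '[[[0,0,0.001,0],[0,0,0,0]]]'; done
```

```text
time_s: 10.6
tool_pos: [0.5061, -0.218, 0.2672]
tool_rot: [0.0, 0.763, 0.647, -0.0]
force: [-2.4, 1.3, 3.3]
grip_width: 0.197
finger_force: 40.0
time_s: 10.8
tool_pos: [0.5062, -0.218, 0.2669]
tool_rot: [0.0, 0.763, 0.647, -0.0]
force: [-5.9, 2.1, 11.6]
grip_width: 0.191
finger_force: 40.0
```

The lid is seated: the force turned upward at TCP z = 0.267, with hardly any side load while it went in. Release it, rise, turn the tool so the closed fingers lie along the clips, and go over the first clip.

```bash
cat >>h.py <<'E'
C0=np.array([.506,-.218]);YAW=np.radians(-9.4)
def st():
    s=arm.sense();p=s["tool_pos"];d=p[:2]-C0;c,sn=np.cos(YAW),np.sin(YAW)
    R=Ro.from_quat(np.r_[s["tool_rot"][1:],s["tool_rot"][0]]).as_matrix()
    lx,ly=c*d[0]+sn*d[1],-sn*d[0]+c*d[1]; F=s["force"]
    a=abs(lx)-.009-.072; b=.100-(p[2]-.166)
    print("t%.1f lx %.1f ly %.1f tip z %.1f | edge out %.1f down %.1f rho %.1f alpha %.2f | Fin-x %.1f Fy %.1f Fz %.1f yaw %.1f"%(s["time_s"],lx*1e3,ly*1e3,(p[2]-.166)*1e3,a*1e3,b*1e3,np.hypot(a,b)*1e3,np.arctan2(a,b),np.sign(lx)*(c*F[0]+sn*F[1]),-sn*F[0]+c*F[1],F[2],np.degrees(np.arctan2(R[1,1],R[0,1]))))
E
python3 -m handwheel '[[[0,0,-0.0015,0],[0,0,0,0],[0,0,0,0],[0,0,0,0],[0,0,-0.005,0],[0,0,-0.02,0],[0,0,-0.035,0],[0,0,-0.01,0],[0,0,0,0]]]' 0.05
python3 -m handwheel '[[[0,0,0,8.2],[0,0,0,8.2],[0,0,0,8.2],[0,0,0,8.2],[0,0,0,8.2],[0,0,0,8.2],[0,0,0,8.2],[0,0,0,8.2],[0,0,0,8.2],[0,0,0,8.2],[0,0,0,8]]]' 0 
python3 - <<'E'
from h import *
st()
o=[]
for n,x,y in(("scene",175,150),("top",320,180)):
    f=arm.grab_frame(n); pickle.dump(f,open(f"{n}3.pkl","wb"))
    o.append(cv2.resize(f["frame"][y:y+120,x:x+133,::-1],(400,360),interpolation=cv2.INTER_CUBIC))
cv2.imwrite("pics/c3.png",np.hstack(o))
E
```

```text
time_s: 11.7
tool_pos: [0.5067, -0.2182, 0.3389]
tool_rot: [0.002, 0.763, 0.647, 0.001]
force: [1.3, 0.3, -0.2]
grip_width: 0.563
finger_force: 0.0
time_s: 12.8
tool_pos: [0.5055, -0.2179, 0.3357]
tool_rot: [-0.0, 0.996, -0.085, -0.001]
force: [0.9, 0.4, -0.1]
grip_width: 0.003
finger_force: 0.0
t12.8 lx -0.5 ly 0.0 tip z 169.7 | edge out -80.5 down -69.7 rho 106.5 alpha -2.28 | Fin-x -0.8 Fy 0.6 Fz -0.1 yaw -99.8
```

View pics/c3.png

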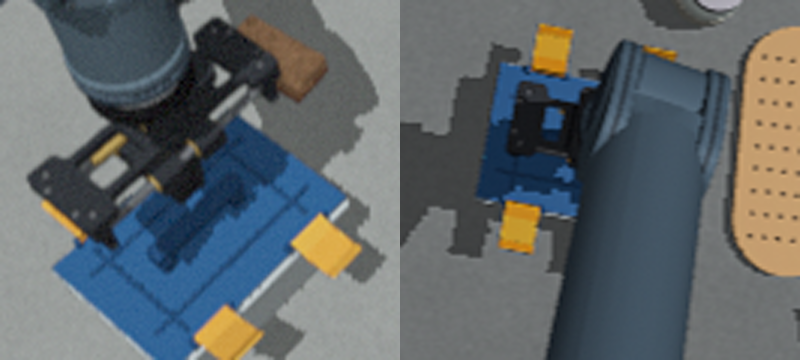

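The lid sits square on the box, with all four clips sticking out. Next is the +x, +y clip (d).

```bash
python3 -m handwheel '[[[0.039,-0.02,0,0],[0.039,-0.02,0,0],[0.039,-0.02,0,0],[0,0,0,0],[0,0,0,0]]]'; python3 -c "from h import *;st()"
python3 -m handwheel '[[[0,0,0.02,0],[0,0,0.015,0],[0,0,0,0]]]' ; python3 -c "from h import *;st()"
python3 -m handwheel '[[[0,0,0.005,0],[0,0,0.005,0],[0,0,0,0]]]' ; python3 -c "from h import *;st()"
python3 -m handwheel '[[[0,0,0.005,0],[0,0,0.005,0],[0,0,0,0]]]' ; python3 -c "from h import *;st()"
```

```text
time_s: 13.4
tool_pos: [0.6314, -0.1774, 0.3357]
tool_rot: [-0.0, 0.997, -0.08, -0.001]
force: [-0.5, -0.2, -0.8]
grip_width: 0.007
finger_force: 0.0
t13.4 lx 117.0 ly 60.6 tip z 169.7 | edge out 36.0 down -69.7 rho 78.4 alpha 2.66 | Fin-x -0.4 Fy -0.3 Fz -0.8 yaw -99.2
time_s: 13.7
tool_pos: [0.6292, -0.1786, 0.2994]
tool_rot: [-0.0, 0.997, -0.082, -0.003]
force: [-1.7, -0.7, 0.4]
grip_width: 0.007
finger_force: 0.0
t13.7 lx 115.1 ly 59.0 tip z 133.4 | edge out 34.1 down -33.4 rho 47.7 alpha 2.35 | Fin-x -1.6 Fy -1.0 Fz 0.4 yaw -99.4
time_s: 14.0
tool_pos: [0.6311, -0.1781, 0.2919]
tool_rot: [-0.0, 0.997, -0.082, -0.0]
force: [-1.1, 0.6, 0.1]
grip_width: 0.005
finger_force: 0.0
t14.0 lx 116.9 ly 59.8 tip z 125.9 | edge out 35.9 down -25.9 rho 44.3 alpha 2.20 | Fin-x -1.2 Fy 0.4 Fz 0.1 yaw -99.4
time_s: 14.3
tool_pos: [0.631, -0.1779, 0.2814]
tool_rot: [-0.0, 0.997, -0.082, -0.001]
force: [-0.3, -0.4, -0.5]
grip_width: 0.002
finger_force: 0.0
t14.3 lx 116.8 ly 60.0 tip z 115.4 | edge out 35.8 down -15.4 rho 39.0 alpha 1.98 | Fin-x -0.2 Fy -0.4 Fz -0.5 yaw -99.4
```

```bash
python3 -m handwheel '[[[0.002,0,0.008,0],[0.0015,0,0.007,0],[0,0,0.007,0],[0,0,0,0]]]' ; python3 -c "from h import *;st()"
python3 -m handwheel '[[[-0.001,0,0.004,0],[-0.001,0,0.004,0],[0,0,0,0]]]' ; python3 -c "from h import *;st()"
python3 -m handwheel '[[[-0.0015,0,0.003,0],[-0.002,0,0.004,0],[0,0,0,0]]]' ; python3 -c "from h import *;st()"
```

```text
time_s: 14.7
tool_pos: [0.6343, -0.1784, 0.2587]
tool_rot: [-0.0, 0.997, -0.082, -0.001]
force: [0.2, 0.2, -0.5]
grip_width: 0.005
finger_force: 0.0
t14.7 lx 120.1 ly 60.0 tip z 92.7 | edge out 39.1 down 7.3 rho 39.8 alpha 1.39 | Fin-x 0.2 Fy 0.3 Fz -0.5 yaw -99.4
time_s: 15.0
tool_pos: [0.6325, -0.1782, 0.2517]
tool_rot: [-0.0, 0.997, -0.082, -0.0]
force: [-0.6, 0.1, 0.9]
grip_width: 0.004
finger_force: 0.0
t15.0 lx 118.3 ly 60.0 tip z 85.7 | edge out 37.3 down 14.3 rho 40.0 alpha 1.20 | Fin-x -0.6 Fy 0.0 Fz 0.9 yaw -99.4
time_s: 15.3
tool_pos: [0.6291, -0.1776, 0.2448]
tool_rot: [0.0, 0.997, -0.082, -0.0]
force: [0.7, 0.7, 0.6]
grip_width: 0.005
finger_force: 0.1
t15.3 lx 114.9 ly 59.9 tip z 78.8 | edge out 33.9 down 21.2 rho 40.0 alpha 1.01 | Fin-x 0.5 Fy 0.8 Fz 0.6 yaw -99.4
```

```bash
python3 -m handwheel '[[[-0.0013,0,0.0016,0],[-0.0013,0,0.0016,0],[0,0,0,0]]]' >/dev/null; python3 -c "from h import *;st()"
python3 -m handwheel '[[[-0.0013,0,0.0015,0],[-0.0013,0,0.0015,0],[0,0,0,0]]]'  >/dev/null; python3 -c "from h import *;st()"
python3 -m handwheel '[[[-0.0014,0,0.0014,0],[0,0,0,0]]]'  >/dev/null; python3 -c "from h import *;st()"
```

```text
t15.6 lx 112.8 ly 60.0 tip z 76.2 | edge out 31.8 down 23.8 rho 39.7 alpha 0.93 | Fin-x 2.0 Fy -0.2 Fz 1.2 yaw -99.4
t15.9 lx 109.7 ly 60.0 tip z 72.8 | edge out 28.7 down 27.2 rho 39.6 alpha 0.81 | Fin-x 1.4 Fy -0.7 Fz 1.3 yaw -99.4
t16.1 lx 108.0 ly 59.9 tip z 71.1 | edge out 27.0 down 28.9 rho 39.5 alpha 0.75 | Fin-x 1.8 Fy 0.3 Fz 0.1 yaw -99.4
```

```bash
python3 -m handwheel '[[[-0.0014,0,0.0015,0],[0,0,0,0]]]' >/dev/null; python3 -c "from h import *;st()"
python3 -m handwheel '[[[-0.0014,0,0.0013,0],[0,0,0,0]]]'  >/dev/null; python3 -c "from h import *;st()"
python3 -m handwheel '[[[-0.001,0,0.0009,0],[0,0,0,0]]]'  >/dev/null; python3 -c "from h import *;st()"
```

```text
t16.3 lx 106.4 ly 59.9 tip z 69.6 | edge out 25.4 down 30.4 rho 39.6 alpha 0.70 | Fin-x 0.5 Fy 0.3 Fz 0.7 yaw -99.4
t16.5 lx 105.2 ly 59.9 tip z 68.3 | edge out 24.2 down 31.7 rho 39.8 alpha 0.65 | Fin-x 0.1 Fy 0.3 Fz 0.4 yaw -99.4
t16.7 lx 104.5 ly 59.9 tip z 67.7 | edge out 23.5 down 32.3 rho 39.9 alpha 0.63 | Fin-x -0.0 Fy 0.4 Fz -0.4 yaw -99.4
```

```bash
python3 -m handwheel '[[[-0.0016,0,0.0011,0],[0,0,0,0]]]' >/dev/null; python3 -c "from h import *;st()"
python3 -m handwheel '[[[-0.0014,0,0.0009,0],[0,0,0,0]]]'  >/dev/null; python3 -c "from h import *;st()"
python3 -m handwheel '[[[-0.001,0,0.0006,0],[0,0,0,0]]]'  >/dev/null; python3 -c "from h import *;st()"
```

```text
t16.9 lx 103.0 ly 59.9 tip z 66.8 | edge out 22.0 down 33.2 rho 39.9 alpha 0.59 | Fin-x 0.1 Fy -0.2 Fz 0.1 yaw -99.4
t17.1 lx 101.8 ly 60.0 tip z 66.0 | edge out 20.8 down 34.0 rho 39.8 alpha 0.55 | Fin-x 1.4 Fy 0.7 Fz 1.1 yaw -99.4
t17.3 lx 100.8 ly 59.9 tip z 65.4 | edge out 19.8 down 34.6 rho 39.9 alpha 0.52 | Fin-x 1.5 Fy 0.1 Fz -0.0 yaw -99.4
```

```bash
python3 -m handwheel '[[[-0.0015,0,0.0008,0],[0,0,0,0]]]' >/dev/null; python3 -c "from h import *;st()"
python3 -m handwheel '[[[-0.0015,0,0.0008,0],[0,0,0,0]]]'  >/dev/null; python3 -c "from h import *;st()"
python3 -m handwheel '[[[-0.0015,0,0.0007,0],[0,0,0,0]]]'  >/dev/null; python3 -c "from h import *;st()"
```

```text
t17.5 lx 99.7 ly 60.0 tip z 64.9 | edge out 18.7 down 35.1 rho 39.8 alpha 0.49 | Fin-x 3.1 Fy 0.1 Fz 2.0 yaw -99.4
t17.7 lx 98.5 ly 60.1 tip z 64.4 | edge out 17.5 down 35.6 rho 39.6 alpha 0.46 | Fin-x 3.8 Fy -0.1 Fz 4.1 yaw -99.4
t17.9 lx 97.6 ly 60.1 tip z 64.1 | edge out 16.6 down 35.9 rho 39.6 alpha 0.43 | Fin-x 7.7 Fy 0.3 Fz 6.0 yaw -99.4
```

```bash
python3 -m handwheel '[[[-0.0009,0,0.0005,0],[0,0,0,0]]]' >/dev/null; python3 -c "from h import *;st()"
python3 -m handwheel '[[[-0.0009,0,0.0004,0],[0,0,0,0]]]'  >/dev/null; python3 -c "from h import *;st()"
```

```text
t18.1 lx 97.2 ly 60.0 tip z 63.8 | edge out 16.2 down 36.2 rho 39.6 alpha 0.42 | Fin-x 6.7 Fy 0.3 Fz 5.6 yaw -99.4
t18.3 lx 96.7 ly 60.0 tip z 63.7 | edge out 15.7 down 36.3 rho 39.6 alpha 0.41 | Fin-x 9.4 Fy 1.1 Fz 4.9 yaw -99.4
```

```bash
python3 -m handwheel '[[[-0.0008,0,0.0006,0],[0,0,0,0]]]' >/dev/null; python3 -c "from h import *;st()"
python3 -m handwheel '[[[-0.0008,0,0.0006,0],[0,0,0,0]]]'  >/dev/null; python3 -c "from h import *;st()"
```

```text
t18.5 lx 96.1 ly 60.0 tip z 63.1 | edge out 15.1 down 36.9 rho 39.8 alpha 0.39 | Fin-x 9.9 Fy 0.8 Fz 4.7 yaw -99.4
t18.7 lx 95.6 ly 60.0 tip z 62.7 | edge out 14.6 down 37.3 rho 40.1 alpha 0.37 | Fin-x 10.2 Fy 0.2 Fz 4.2 yaw -99.4
```

```bash
python3 -m handwheel '[[[-0.001,0,0.0006,0],[0,0,0,0]]]' >/dev/null; python3 -c "from h import *;st()"
python3 -m handwheel '[[[-0.001,0,0.0006,0],[0,0,0,0]]]'  >/dev/null; python3 -c "from h import *;st()"
```

```text
t18.9 lx 94.7 ly 59.9 tip z 62.1 | edge out 13.7 down 37.9 rho 40.3 alpha 0.35 | Fin-x 11.0 Fy -0.7 Fz 3.2 yaw -99.4
t19.1 lx 93.8 ly 59.9 tip z 61.4 | edge out 12.8 down 38.6 rho 40.7 alpha 0.32 | Fin-x 11.8 Fy -0.3 Fz 2.0 yaw -99.4
```

```bash
python3 -m handwheel '[[[-0.0009,0,0.0004,0],[0,0,0,0]]]' >/dev/null; python3 -c "from h import *;st()"
python3 -m handwheel '[[[-0.0009,0,0.0003,0],[0,0,0,0]]]'  >/dev/null; python3 -c "from h import *;st()"
```

```text
t19.3 lx 93.2 ly 60.0 tip z 60.9 | edge out 12.2 down 39.1 rho 40.9 alpha 0.30 | Fin-x 12.8 Fy -1.2 Fz -0.4 yaw -99.4
t19.5 lx 92.9 ly 60.0 tip z 60.9 | edge out 11.9 down 39.1 rho 40.8 alpha 0.29 | Fin-x 15.1 Fy -0.1 Fz 0.0 yaw -99.4
```

```bash
python3 - <<'E'
from h import *
st()
f=arm.grab_frame("scene")
q=proj(f,pts([*C0,YAW],[[.072,.055,.1]]))[0];print(q)
x,y=int(q[0])-45,int(q[1])-30
im=cv2.resize(f["frame"][y:y+75,x:x+100,::-1],(800,600),interpolation=cv2.INTER_CUBIC)
for th,col in((0,(0,255,0)),(.3,(0,0,255))):
  for ly in(.037,.073):
    P=[[.072+.009*np.cos(th)+r*np.sin(th),ly,.1-r*np.cos(th)+.009*np.sin(th)] for r in(0,.044)]
    a=((proj(f,pts([*C0,YAW],P))-[x,y]+.5)*8).astype(int); cv2.line(im,tuple(map(int,a[0])),tuple(map(int,a[1])),col,1)
cv2.imwrite("pics/c4.png",im)
E
```

```text
t19.5 lx 92.9 ly 60.0 tip z 60.9 | edge out 11.9 down 39.1 rho 40.8 alpha 0.29 | Fin-x 15.1 Fy -0.1 Fz 0.0 yaw -99.4
[277.08196924 226.79750538]
```

View pics/c4.png

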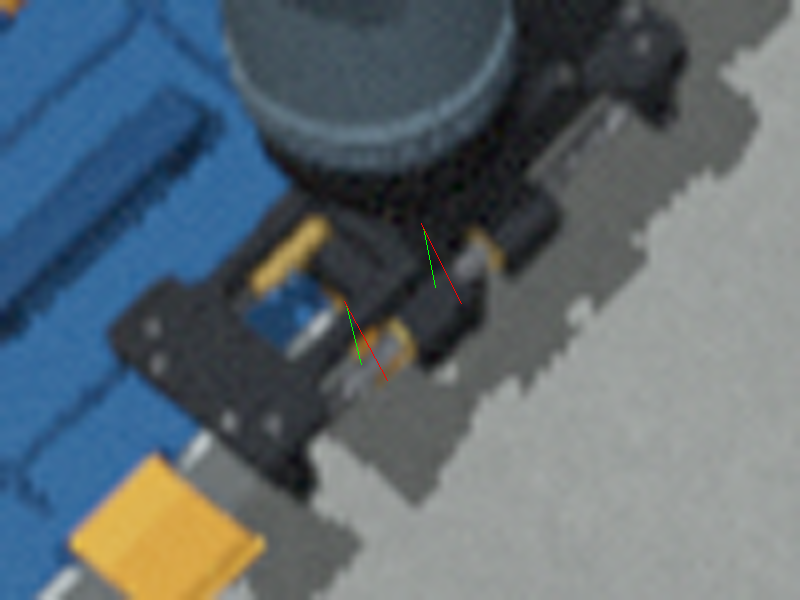

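The view is mostly blocked by the gripper, though the neighbouring clip at (165,540) is untouched. Fz fell to zero as I pushed, which is the level-push jam, so I'll follow with more downward motion.

```bash
python3 -m handwheel '[[[0,0,0.001,0],[0,0,0,0]]]' >/dev/null; python3 -c "from h import *;st()"
python3 -m handwheel '[[[0,0,0.001,0],[0,0,0,0]]]'  >/dev/null; python3 -c "from h import *;st()"
```

```text
t19.8 lx 92.9 ly 60.0 tip z 60.6 | edge out 11.9 down 39.4 rho 41.2 alpha 0.29 | Fin-x 12.7 Fy -0.1 Fz 6.2 yaw -99.4
t19.9 lx 93.0 ly 59.9 tip z 60.0 | edge out 12.0 down 40.0 rho 41.8 alpha 0.29 | Fin-x 11.8 Fy 0.3 Fz 8.3 yaw -99.4
```

```bash
python3 -m handwheel '[[[-0.0008,0,0.0004,0],[0,0,0,0]]]' >/dev/null; python3 -c "from h import *;st()"
python3 -m handwheel '[[[-0.0005,0,0.0004,0],[0,0,0,0]]]'  >/dev/null; python3 -c "from h import *;st()"
```

```text
t20.1 lx 92.7 ly 59.9 tip z 60.0 | edge out 11.7 down 40.0 rho 41.7 alpha 0.28 | Fin-x 12.1 Fy -0.0 Fz 9.0 yaw -99.4
t20.4 lx 92.5 ly 59.9 tip z 60.0 | edge out 11.5 down 40.0 rho 41.6 alpha 0.28 | Fin-x 12.8 Fy -0.7 Fz 10.7 yaw -99.4
```

```bash
python3 -m handwheel '[[[0.01,0,0,0],[0.02,0,0,0],[0.02,0,-0.03,0],[0,-0.045,-0.03,0],[0,-0.045,-0.03,0],[0,-0.045,0,0],[0,0,0,0]]]' >/dev/null; python3 - <<'E'
from h import *
st()
o=[]
for n in("scene","top"):
    f=arm.grab_frame(n); pickle.dump(f,open(f"{n}5.pkl","wb"))
    q=proj(f,pts([*C0,YAW],[[.08,.055,.09]]))[0]
    x,y=int(q[0])-25,int(q[1])-25
    im=cv2.resize(f["frame"][y:y+50,x:x+50,::-1],(400,400),interpolation=cv2.INTER_CUBIC)
    for th,col in((0,(0,255,0)),(.35,(0,0,255))):
      for ly in(.037,.073):
        P=[[.072+.009*np.cos(th)+r*np.sin(th),ly,.1-r*np.cos(th)+.009*np.sin(th)] for r in(0,.044)]
        a=((proj(f,pts([*C0,YAW],P))-[x,y]+.5)*8).astype(int); cv2.line(im,tuple(map(int,a[0])),tuple(map(int,a[1])),col,1)
    o.append(im)
cv2.imwrite("pics/c5.png",np.hstack(o))
E
```

```text
t21.1 lx 136.2 ly 197.3 tip z 141.5 | edge out 55.2 down -41.5 rho 69.1 alpha 2.22 | Fin-x 0.0 Fy 0.3 Fz 0.5 yaw -98.8
```

View pics/c5.png

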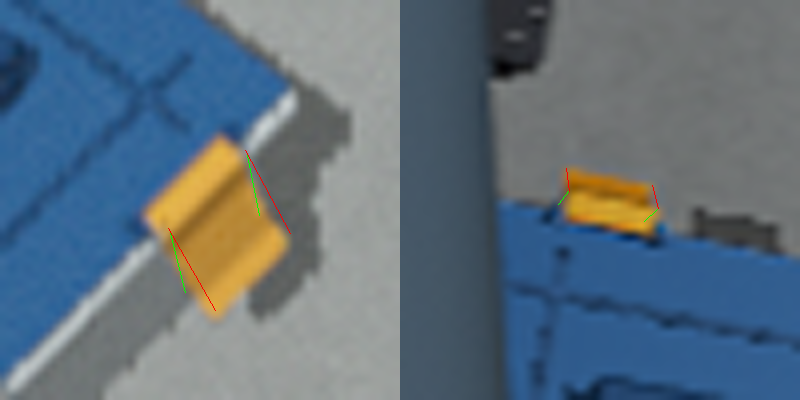

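The released clip's tab end stands about 23 mm out and 38 mm down from the hinge, so I can't tell a bend from an unlatched clip. I'll push again with samples close together and look for the snap.

```bash
python3 -m handwheel '[[[-0.01,0.045,0,0],[0,0.046,0,0],[0,0.046,0,0],[0,0,0.04,0],[0,0,0.03,0],[-0.01,0,0,0],[0,0,0,0]]]' >/dev/null; python3 -c "from h import *;st()"
python3 -m handwheel '[[[-0.006,0,0,0],[0,0,0,0]]]' >/dev/null; python3 -c "from h import *;st()"
python3 -m handwheel '[[[-0.003,0,0.001,0]]]' >/dev/null; python3 -c "from h import *;st()"
python3 -m handwheel '[[[-0.002,0,0.001,0]]]' >/dev/null; python3 -c "from h import *;st()"
python3 -m handwheel '[[[-0.002,0,0.001,0],[0,0,0,0]]]' >/dev/null; python3 -c "from h import *;st()"
```

```text
t21.9 lx 115.7 ly 49.8 tip z 70.8 | edge out 34.7 down 29.2 rho 45.3 alpha 0.87 | Fin-x 0.1 Fy 1.0 Fz -0.1 yaw -99.5
t22.1 lx 111.6 ly 50.8 tip z 73.4 | edge out 30.6 down 26.6 rho 40.6 alpha 0.86 | Fin-x 0.1 Fy -0.1 Fz -0.3 yaw -99.4
t22.1 lx 109.3 ly 51.2 tip z 72.2 | edge out 28.3 down 27.8 rho 39.7 alpha 0.80 | Fin-x 0.3 Fy -0.5 Fz 0.6 yaw -99.4
t22.2 lx 106.8 ly 51.2 tip z 70.4 | edge out 25.8 down 29.6 rho 39.2 alpha 0.72 | Fin-x 0.4 Fy -0.2 Fz -0.2 yaw -99.4
t22.4 lx 104.4 ly 51.2 tip z 68.6 | edge out 23.4 down 31.4 rho 39.2 alpha 0.64 | Fin-x 0.1 Fy 1.0 Fz -0.0 yaw -99.4
```

```bash
python3 -m handwheel '[[[0,-0.006,0.001,0],[-0.0015,0,0.001,0],[0,0,0,0]]]' >/dev/null; python3 -c "from h import *;st()"
python3 -m handwheel '[[[-0.0015,0,0.001,0],[0,0,0,0]]]' >/dev/null; python3 -c "from h import *;st()"
python3 -m handwheel '[[[-0.0015,0,0.001,0],[0,0,0,0]]]' >/dev/null; python3 -c "from h import *;st()"
python3 -m handwheel '[[[-0.0015,0,0.001,0],[0,0,0,0]]]' >/dev/null; python3 -c "from h import *;st()"
python3 -m handwheel '[[[-0.0015,0,0.001,0],[0,0,0,0]]]' >/dev/null; python3 -c "from h import *;st()"
```

```text
t22.8 lx 103.1 ly 57.7 tip z 66.4 | edge out 22.1 down 33.6 rho 40.2 alpha 0.58 | Fin-x -0.2 Fy -0.1 Fz 0.1 yaw -99.4
t22.9 lx 101.7 ly 57.1 tip z 65.6 | edge out 20.7 down 34.4 rho 40.2 alpha 0.54 | Fin-x -0.3 Fy 0.9 Fz -0.5 yaw -99.4
t23.1 lx 100.8 ly 57.1 tip z 65.1 | edge out 19.8 down 34.9 rho 40.1 alpha 0.52 | Fin-x 1.3 Fy 0.7 Fz 1.7 yaw -99.4
t23.4 lx 99.6 ly 57.2 tip z 64.5 | edge out 18.6 down 35.5 rho 40.1 alpha 0.48 | Fin-x 3.3 Fy -0.2 Fz 4.1 yaw -99.4
t23.6 lx 97.8 ly 57.3 tip z 63.3 | edge out 16.8 down 36.7 rho 40.4 alpha 0.43 | Fin-x 4.5 Fy -0.3 Fz 4.7 yaw -99.4
```

```bash
for k in 1; do python3 -m handwheel '[[[-0.0013,0,0.0009,0],[0,0,0,0]]]' >/dev/null; python3 -c "from h import *;st()"
python3 -m handwheel '[[[-0.0013,0,0.0009,0],[0,0,0,0]]]' >/dev/null; python3 -c "from h import *;st()"
python3 -m handwheel '[[[-0.0013,0,0.0009,0],[0,0,0,0]]]' >/dev/null; python3 -c "from h import *;st()"
python3 -m handwheel '[[[-0.001,0,0.0006,0],[0,0,0,0]]]' >/dev/null; python3 -c "from h import *;st()"; done
```

```text
t23.8 lx 96.9 ly 57.2 tip z 62.6 | edge out 15.9 down 37.4 rho 40.7 alpha 0.40 | Fin-x 5.6 Fy 0.1 Fz 6.9 yaw -99.4
t23.9 lx 96.1 ly 57.2 tip z 62.0 | edge out 15.1 down 38.0 rho 40.9 alpha 0.38 | Fin-x 6.0 Fy -0.1 Fz 5.0 yaw -99.4
t24.1 lx 95.1 ly 57.1 tip z 61.3 | edge out 14.1 down 38.7 rho 41.2 alpha 0.35 | Fin-x 6.7 Fy -0.2 Fz 6.3 yaw -99.4
t24.4 lx 94.3 ly 57.1 tip z 60.7 | edge out 13.3 down 39.3 rho 41.5 alpha 0.33 | Fin-x 8.3 Fy -0.2 Fz 4.9 yaw -99.4
```

```bash
for k in 1; do python3 -m handwheel '[[[-0.0012,0,0.0007,0],[0,0,0,0]]]' >/dev/null; python3 -c "from h import *;st()"
python3 -m handwheel '[[[-0.0012,0,0.0007,0],[0,0,0,0]]]' >/dev/null; python3 -c "from h import *;st()"
python3 -m handwheel '[[[-0.001,0,0.0006,0],[0,0,0,0]]]' >/dev/null; python3 -c "from h import *;st()"; done
```

```text
t24.6 lx 93.6 ly 57.1 tip z 60.4 | edge out 12.6 down 39.6 rho 41.6 alpha 0.31 | Fin-x 8.9 Fy 0.7 Fz 4.3 yaw -99.4
t24.8 lx 93.2 ly 57.1 tip z 60.3 | edge out 12.2 down 39.7 rho 41.5 alpha 0.30 | Fin-x 10.5 Fy 0.2 Fz 7.1 yaw -99.4
t24.9 lx 92.9 ly 57.1 tip z 60.3 | edge out 11.9 down 39.7 rho 41.5 alpha 0.29 | Fin-x 12.2 Fy -0.2 Fz 7.8 yaw -99.4
```

The re-push gave the same stop as before. The first pass had a zero-force gap at alpha 0.70–0.59 after the ride-over, which looks like the snap. The later soft give fits the unclipped lid tipping about this rim. So d is probably home, with a large bend. I'll back off gently, do the diagonal clip (b), and then re-verify d, which keeps the diagonal order either way.

```bash
python3 -m handwheel '[[[0.004,0,-0.003,0],[0.004,0,-0.003,0],[0.006,0,0,0],[0.02,0,0,0],[0.01,0,-0.04,0],[0,0,-0.045,0],[-0.01,0,-0.02,0]]]' >/dev/null; python3 -c "from h import *;st()"
python3 -m handwheel '[[[-0.04,0.02,0,0],[-0.04,0.02,0,0],[-0.04,0.02,0,0],[-0.04,0.02,0,0],[-0.04,0.02,0,0],[-0.02,0.016,0,0],[0,0,0,0],[0,0,0,0]]]' >/dev/null; python3 -c "from h import *;st()"
```

```text
t25.6 lx 123.7 ly 57.0 tip z 170.7 | edge out 42.7 down -70.7 rho 82.6 alpha 2.60 | Fin-x 0.4 Fy -0.3 Fz 0.4 yaw -99.4
t26.4 lx -97.9 ly -58.7 tip z 167.7 | edge out 16.9 down -67.7 rho 69.8 alpha 2.90 | Fin-x -1.5 Fy 0.2 Fz -0.3 yaw -99.5
```

```bash
python3 -m handwheel '[[[-0.019,0,0.01,0],[0,0,0.02,0],[0,0,0.01,0],[0,0,0,0]]]' >/dev/null; python3 -c "from h import *;st()"
python3 -m handwheel '[[[0,0,0.01,0],[-0.001,0,0.01,0],[0,0,0,0]]]' >/dev/null; python3 -c "from h import *;st()"
python3 -m handwheel '[[[-0.001,0,0.007,0],[-0.001,0,0.007,0],[0,0,0,0]]]' >/dev/null; python3 -c "from h import *;st()"
python3 -m handwheel '[[[0.001,0,0.004,0],[0.001,0,0.004,0],[0,0,0,0]]]' >/dev/null; python3 -c "from h import *;st()"
```

```text
t26.9 lx -115.9 ly -57.8 tip z 127.0 | edge out 34.9 down -27.0 rho 44.1 alpha 2.23 | Fin-x 0.9 Fy 0.7 Fz -0.3 yaw -99.3
t27.1 lx -117.4 ly -58.5 tip z 107.3 | edge out 36.4 down -7.3 rho 37.1 alpha 1.77 | Fin-x -0.1 Fy 0.6 Fz 0.1 yaw -99.4
t27.4 lx -119.5 ly -58.6 tip z 93.6 | edge out 38.5 down 6.4 rho 39.1 alpha 1.41 | Fin-x -0.1 Fy 0.5 Fz 0.7 yaw -99.4
t27.8 lx -117.0 ly -58.7 tip z 86.0 | edge out 36.0 down 14.0 rho 38.6 alpha 1.20 | Fin-x -1.0 Fy -0.1 Fz 0.0 yaw -99.4
```

```bash
python3 -m handwheel '[[[0.0005,0,0.004,0],[0.001,0,0.003,0],[0,0,0,0]]]' >/dev/null; python3 -c "from h import *;st()"
python3 -m handwheel '[[[0.0012,0,0.0018,0],[0,0,0,0]]]' >/dev/null; python3 -c "from h import *;st()"
python3 -m handwheel '[[[0.0012,0,0.0017,0],[0,0,0,0]]]' >/dev/null; python3 -c "from h import *;st()"
python3 -m handwheel '[[[0.0012,0,0.0016,0],[0,0,0,0]]]' >/dev/null; python3 -c "from h import *;st()"
python3 -m handwheel '[[[0.0012,0,0.0015,0],[0,0,0,0]]]' >/dev/null; python3 -c "from h import *;st()"
```

```text
t28.1 lx -115.6 ly -58.7 tip z 79.0 | edge out 34.6 down 21.0 rho 40.4 alpha 1.03 | Fin-x -0.4 Fy 0.6 Fz 0.7 yaw -99.4
t28.2 lx -114.4 ly -58.7 tip z 77.4 | edge out 33.4 down 22.6 rho 40.4 alpha 0.98 | Fin-x -0.4 Fy -0.7 Fz 0.2 yaw -99.4
t28.4 lx -113.3 ly -58.7 tip z 75.7 | edge out 32.3 down 24.3 rho 40.4 alpha 0.93 | Fin-x 1.5 Fy 0.4 Fz 1.1 yaw -99.4
t28.6 lx -112.2 ly -58.7 tip z 74.1 | edge out 31.2 down 25.9 rho 40.5 alpha 0.88 | Fin-x 0.8 Fy 0.8 Fz 1.2 yaw -99.4
t28.9 lx -111.0 ly -58.7 tip z 72.6 | edge out 30.0 down 27.4 rho 40.6 alpha 0.83 | Fin-x 2.3 Fy -0.3 Fz 1.4 yaw -99.4
```

```bash
python3 -m handwheel '[[[0.0013,0,0.0015,0],[0,0,0,0]]]' >/dev/null; python3 -c "from h import *;st()"
python3 -m handwheel '[[[0.0013,0,0.0014,0],[0,0,0,0]]]' >/dev/null; python3 -c "from h import *;st()"
python3 -m handwheel '[[[0.0014,0,0.0013,0],[0,0,0,0]]]' >/dev/null; python3 -c "from h import *;st()"
python3 -m handwheel '[[[0.001,0,0.001,0],[0,0,0,0]]]' >/dev/null; python3 -c "from h import *;st()"
```

```text
t29.1 lx -109.6 ly -58.7 tip z 71.1 | edge out 28.6 down 28.9 rho 40.7 alpha 0.78 | Fin-x 1.7 Fy 0.7 Fz 1.2 yaw -99.4
t29.2 lx -108.1 ly -58.7 tip z 69.7 | edge out 27.1 down 30.3 rho 40.7 alpha 0.73 | Fin-x 1.2 Fy 0.1 Fz 0.7 yaw -99.4
t29.4 lx -106.4 ly -58.7 tip z 68.5 | edge out 25.4 down 31.5 rho 40.4 alpha 0.68 | Fin-x 0.1 Fy 0.7 Fz -0.5 yaw -99.4
t29.6 lx -105.3 ly -58.8 tip z 67.6 | edge out 24.3 down 32.4 rho 40.5 alpha 0.64 | Fin-x 0.2 Fy 0.0 Fz 0.4 yaw -99.4
```

```bash
python3 -m handwheel '[[[0.0015,0,0.0011,0],[0,0,0,0]]]' >/dev/null; python3 -c "from h import *;st()"
python3 -m handwheel '[[[0.0015,0,0.001,0],[0,0,0,0]]]' >/dev/null; python3 -c "from h import *;st()"
python3 -m handwheel '[[[0.0015,0,0.001,0],[0,0,0,0]]]' >/dev/null; python3 -c "from h import *;st()"
python3 -m handwheel '[[[0.0015,0,0.001,0],[0,0,0,0]]]' >/dev/null; python3 -c "from h import *;st()"
```

```text
t29.9 lx -103.9 ly -58.8 tip z 66.5 | edge out 22.9 down 33.5 rho 40.6 alpha 0.60 | Fin-x 0.7 Fy 0.1 Fz -0.8 yaw -99.4
t30.1 lx -102.6 ly -58.7 tip z 65.4 | edge out 21.6 down 34.6 rho 40.8 alpha 0.56 | Fin-x 0.3 Fy 0.7 Fz 0.3 yaw -99.4
t30.2 lx -101.1 ly -58.7 tip z 64.4 | edge out 20.1 down 35.6 rho 40.9 alpha 0.51 | Fin-x 0.4 Fy -0.5 Fz 0.1 yaw -99.4
t30.4 lx -99.7 ly -58.7 tip z 63.4 | edge out 18.7 down 36.6 rho 41.1 alpha 0.47 | Fin-x 1.1 Fy 0.0 Fz 0.3 yaw -99.4
```

```bash
python3 -m handwheel '[[[0.0012,0,0.0007,0],[0,0,0,0]]]' >/dev/null; python3 -c "from h import *;st()"
python3 -m handwheel '[[[0.0012,0,0.0007,0],[0,0,0,0]]]' >/dev/null; python3 -c "from h import *;st()"
python3 -m handwheel '[[[0.0012,0,0.0007,0],[0,0,0,0]]]' >/dev/null; python3 -c "from h import *;st()"
```

```text
t30.6 lx -98.5 ly -58.7 tip z 62.8 | edge out 17.5 down 37.2 rho 41.2 alpha 0.44 | Fin-x -0.9 Fy 0.7 Fz 0.6 yaw -99.4
t30.9 lx -97.3 ly -58.7 tip z 62.0 | edge out 16.3 down 38.0 rho 41.3 alpha 0.41 | Fin-x -0.1 Fy -1.1 Fz 2.0 yaw -99.4
t31.1 lx -96.1 ly -58.8 tip z 61.3 | edge out 15.1 down 38.7 rho 41.5 alpha 0.37 | Fin-x 0.2 Fy 0.1 Fz -0.2 yaw -99.4
```

```bash
python3 -m handwheel '[[[0.0012,0,0.0004,0],[0,0,0,0]]]' >/dev/null; python3 -c "from h import *;st()"
python3 -m handwheel '[[[0.0012,0,0.0003,0],[0,0,0,0]]]' >/dev/null; python3 -c "from h import *;st()"
python3 -m handwheel '[[[0.0012,0,0.0003,0],[0,0,0,0]]]' >/dev/null; python3 -c "from h import *;st()"
```

```text
t31.2 lx -95.1 ly -58.7 tip z 60.9 | edge out 14.1 down 39.1 rho 41.6 alpha 0.35 | Fin-x 1.4 Fy -0.6 Fz 0.7 yaw -99.4
t31.4 lx -94.2 ly -58.7 tip z 60.5 | edge out 13.2 down 39.5 rho 41.6 alpha 0.32 | Fin-x 2.1 Fy -0.6 Fz 2.3 yaw -99.4
t31.6 lx -93.4 ly -58.8 tip z 60.2 | edge out 12.4 down 39.8 rho 41.7 alpha 0.30 | Fin-x 5.0 Fy -0.0 Fz 4.9 yaw -99.4
```

```bash
python3 -m handwheel '[[[0.001,0,0.0004,0],[0,0,0,0]]]' >/dev/null; python3 -c "from h import *;st()"
python3 -m handwheel '[[[0.001,0,0.0004,0],[0,0,0,0]]]' >/dev/null; python3 -c "from h import *;st()"
python3 -m handwheel '[[[0.0008,0,0.0004,0],[0,0,0,0]]]' >/dev/null; python3 -c "from h import *;st()"
```

```text
t31.9 lx -93.0 ly -58.8 tip z 59.8 | edge out 12.0 down 40.2 rho 41.9 alpha 0.29 | Fin-x 6.8 Fy 0.7 Fz 9.0 yaw -99.5
t32.0 lx -92.5 ly -58.8 tip z 59.4 | edge out 11.5 down 40.6 rho 42.2 alpha 0.28 | Fin-x 9.3 Fy 1.1 Fz 12.0 yaw -99.5
t32.2 lx -92.1 ly -58.9 tip z 59.0 | edge out 11.1 down 41.0 rho 42.4 alpha 0.27 | Fin-x 10.0 Fy 1.2 Fz 14.2 yaw -99.5
```

```bash
python3 -m handwheel '[[[-0.004,0,-0.003,0],[-0.004,0,-0.002,0],[-0.01,0,0,0],[-0.02,0,0,0],[0,0,-0.04,0],[0,0.02,-0.045,0],[0,0.04,-0.02,0],[0,0.04,0,0],[0,0.04,0,0],[0,0,0,0]]]' >/dev/null; python3 - <<'E'
from h import *
st()
rows=[]
for n in("scene","top"):
    f=arm.grab_frame(n); pickle.dump(f,open(f"{n}6.pkl","wb"))
    o=[]
    for sx,sy in((1,1),(-1,-1)):
        q=proj(f,pts([*C0,YAW],[[.08*sx,.055*sy,.09]]))[0]
        x,y=int(q[0])-25,int(q[1])-18
        im=cv2.resize(f["frame"][y:y+37,x:x+50,::-1],(400,296),interpolation=cv2.INTER_CUBIC)
        for th,col in((0,(0,255,0)),(.35,(0,0,255))):
          for ly in(.037,.073):
            P=[[sx*(.072+.009*np.cos(th)+r*np.sin(th)),sy*ly,.1-r*np.cos(th)+.009*np.sin(th)] for r in(0,.044)]
            a=((proj(f,pts([*C0,YAW],P))-[x,y]+.5)*8).astype(int); cv2.line(im,tuple(map(int,a[0])),tuple(map(int,a[1])),col,1)
        o.append(im)
    rows.append(np.hstack(o))
cv2.imwrite("pics/c6.png",np.vstack(rows))
E
```

```text
t33.2 lx -129.4 ly -204.0 tip z 169.6 | edge out 48.4 down -69.6 rho 84.8 alpha 2.53 | Fin-x 0.4 Fy -0.3 Fz -0.6 yaw -99.8
```

View pics/c6.png

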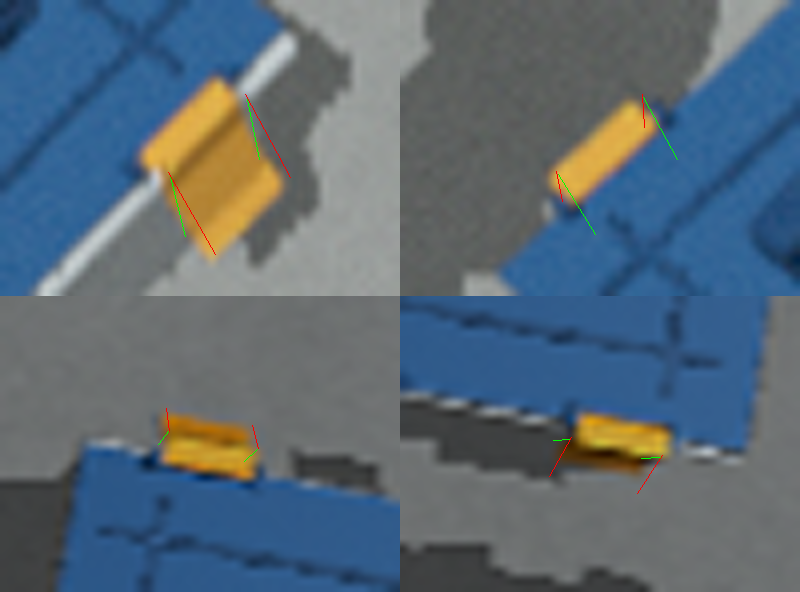

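The picture shows b (right, tab near (600,150) and (620,440)) hanging almost straight. On d the bright top face is as wide as on b, so its upper part is upright too; only its tab is bent out, ending near (283,183). Both are latched. Next is c (+x, -y).

```bash
python3 -m handwheel '[[[0.041,-0.024,0,0],[0.041,-0.024,0,0],[0.041,-0.024,0,0],[0.041,-0.024,0,0],[0.041,-0.024,0,0],[0.041,-0.024,0,0],[0,0,0,0],[0,0,0,0],[0,0,0,0]]]' >/dev/null; python3 -c "from h import *;st()"
```

```text
t34.2 lx 117.1 ly -54.9 tip z 168.8 | edge out 36.1 down -68.8 rho 77.6 alpha 2.66 | Fin-x -0.4 Fy 0.3 Fz 0.1 yaw -99.4
```

```bash
python3 -m handwheel '[[[0,0.001,0.02,0],[0,0,0.02,0],[0,0,0.01,0],[0.001,0,0.01,0],[0.001,0,0.008,0],[0.001,0,0.008,0],[0,0,0,0]]]' >/dev/null; python3 -c "from h import *;st()"
python3 -m handwheel '[[[-0.001,0,0.004,0],[-0.001,0,0.004,0],[0,0,0,0]]]' >/dev/null; python3 -c "from h import *;st()"
python3 -m handwheel '[[[-0.001,0,0.0025,0],[-0.001,0,0.0025,0],[0,0,0,0]]]' >/dev/null; python3 -c "from h import *;st()"
python3 -m handwheel '[[[-0.0014,0,0.0025,0],[0,0,0,0]]]' >/dev/null; python3 -c "from h import *;st()"
```

```text
t35.0 lx 120.9 ly -55.8 tip z 92.1 | edge out 39.9 down 7.9 rho 40.7 alpha 1.38 | Fin-x 0.3 Fy -0.5 Fz 0.2 yaw -99.4
t35.2 lx 118.9 ly -55.8 tip z 84.8 | edge out 37.9 down 15.2 rho 40.8 alpha 1.19 | Fin-x 0.1 Fy 0.2 Fz -0.5 yaw -99.4
t35.5 lx 116.9 ly -55.9 tip z 79.9 | edge out 35.9 down 20.1 rho 41.2 alpha 1.06 | Fin-x -0.1 Fy -0.0 Fz 0.6 yaw -99.4
t35.8 lx 115.6 ly -55.9 tip z 77.4 | edge out 34.6 down 22.6 rho 41.3 alpha 0.99 | Fin-x -0.0 Fy 0.9 Fz 0.2 yaw -99.4
```

```bash
python3 -m handwheel '[[[-0.0014,0,0.0017,0],[0,0,0,0]]]' >/dev/null; python3 -c "from h import *;st()"
python3 -m handwheel '[[[-0.0014,0,0.0016,0],[0,0,0,0]]]' >/dev/null; python3 -c "from h import *;st()"
python3 -m handwheel '[[[-0.0014,0,0.0014,0],[0,0,0,0]]]' >/dev/null; python3 -c "from h import *;st()"
python3 -m handwheel '[[[-0.0014,0,0.0014,0],[0,0,0,0]]]' >/dev/null; python3 -c "from h import *;st()"
python3 -m handwheel '[[[-0.0014,0,0.0012,0],[0,0,0,0]]]' >/dev/null; python3 -c "from h import *;st()"
```

```text
t36.0 lx 114.5 ly -55.9 tip z 76.0 | edge out 33.5 down 24.0 rho 41.2 alpha 0.95 | Fin-x 1.2 Fy -0.3 Fz 0.3 yaw -99.4
t36.1 lx 113.2 ly -55.8 tip z 74.5 | edge out 32.2 down 25.5 rho 41.1 alpha 0.90 | Fin-x 2.8 Fy -1.0 Fz 2.2 yaw -99.4
t36.4 lx 111.6 ly -55.8 tip z 72.9 | edge out 30.6 down 27.1 rho 40.9 alpha 0.85 | Fin-x 2.9 Fy -0.8 Fz 1.8 yaw -99.4
t36.5 lx 109.9 ly -55.9 tip z 71.3 | edge out 28.9 down 28.7 rho 40.7 alpha 0.79 | Fin-x 2.0 Fy -1.4 Fz 0.2 yaw -99.4
t36.8 lx 108.2 ly -55.9 tip z 69.9 | edge out 27.2 down 30.1 rho 40.6 alpha 0.73 | Fin-x 0.2 Fy -0.4 Fz 0.3 yaw -99.4
```

```bash
python3 -m handwheel '[[[-0.0016,0,0.0013,0],[-0.0016,0,0.0012,0],[0,0,0,0]]]' >/dev/null; python3 -c "from h import *;st()"
python3 -m handwheel '[[[-0.0016,0,0.0011,0],[0,0,0,0]]]' >/dev/null; python3 -c "from h import *;st()"
python3 -m handwheel '[[[-0.0016,0,0.001,0],[0,0,0,0]]]' >/dev/null; python3 -c "from h import *;st()"
python3 -m handwheel '[[[-0.0016,0,0.0009,0],[0,0,0,0]]]' >/dev/null; python3 -c "from h import *;st()"
```

```text
t37.0 lx 104.8 ly -55.9 tip z 67.3 | edge out 23.8 down 32.7 rho 40.4 alpha 0.63 | Fin-x 0.1 Fy 0.5 Fz 0.7 yaw -99.4
t37.2 lx 103.7 ly -55.8 tip z 66.6 | edge out 22.7 down 33.4 rho 40.4 alpha 0.60 | Fin-x 0.1 Fy -0.2 Fz 0.2 yaw -99.4
t37.5 lx 102.8 ly -55.8 tip z 66.2 | edge out 21.8 down 33.8 rho 40.2 alpha 0.57 | Fin-x 1.4 Fy 0.2 Fz 2.1 yaw -99.4
t37.6 lx 101.9 ly -55.8 tip z 65.8 | edge out 20.9 down 34.2 rho 40.0 alpha 0.55 | Fin-x 4.2 Fy -0.2 Fz 4.0 yaw -99.4
```

```bash
python3 -m handwheel '[[[-0.0011,0,0.0008,0],[0,0,0,0]]]' >/dev/null; python3 -c "from h import *;st()"
python3 -m handwheel '[[[-0.0011,0,0.0007,0],[0,0,0,0]]]' >/dev/null; python3 -c "from h import *;st()"
python3 -m handwheel '[[[-0.0009,0,0.0005,0],[0,0,0,0]]]' >/dev/null; python3 -c "from h import *;st()"
```

```text
t37.9 lx 101.4 ly -55.7 tip z 65.6 | edge out 20.4 down 34.4 rho 40.0 alpha 0.54 | Fin-x 5.9 Fy 1.5 Fz 5.7 yaw -99.4
t38.0 lx 101.0 ly -55.7 tip z 65.4 | edge out 20.0 down 34.6 rho 39.9 alpha 0.52 | Fin-x 8.1 Fy 0.2 Fz 6.4 yaw -99.4
t38.2 lx 100.5 ly -55.7 tip z 65.3 | edge out 19.5 down 34.7 rho 39.8 alpha 0.51 | Fin-x 7.8 Fy 0.2 Fz 6.7 yaw -99.4
```

```bash
python3 -m handwheel '[[[-0.0009,0,0.0007,0],[0,0,0,0]]]' >/dev/null; python3 -c "from h import *;st()"
python3 -m handwheel '[[[-0.0009,0,0.0007,0],[0,0,0,0]]]' >/dev/null; python3 -c "from h import *;st()"
python3 -m handwheel '[[[-0.0008,0,0.0006,0],[0,0,0,0]]]' >/dev/null; python3 -c "from h import *;st()"
```

```text
t38.5 lx 100.1 ly -55.7 tip z 65.1 | edge out 19.1 down 34.9 rho 39.8 alpha 0.50 | Fin-x 8.9 Fy -0.3 Fz 9.1 yaw -99.4
t38.6 lx 99.7 ly -55.6 tip z 64.8 | edge out 18.7 down 35.2 rho 39.8 alpha 0.49 | Fin-x 10.2 Fy -1.0 Fz 9.4 yaw -99.4
t38.9 lx 99.4 ly -55.7 tip z 64.6 | edge out 18.4 down 35.4 rho 39.9 alpha 0.48 | Fin-x 11.3 Fy 0.3 Fz 10.3 yaw -99.4
```

c is home: stiff from alpha 0.55, pushed to 15 N. Last is a (-x, +y).

```bash
python3 -m handwheel '[[[0.004,0,-0.003,0],[0.006,0,-0.003,0],[0.01,0,0,0],[0.01,0,-0.04,0],[0,0,-0.045,0],[-0.01,0,-0.02,0]]]' >/dev/null; python3 -c "from h import *;st()"
python3 -m handwheel '[[[-0.04,-0.019,0,0],[-0.04,-0.019,0,0],[-0.04,-0.019,0,0],[-0.04,-0.019,0,0],[-0.04,-0.019,0,0],[-0.03,-0.019,0,0],[0,0,0,0],[0,0,0,0],[0,0,0,0]]]' >/dev/null; python3 -c "from h import *;st()"
```

```text
t39.5 lx 116.6 ly -55.8 tip z 174.8 | edge out 35.6 down -74.8 rho 82.9 alpha 2.70 | Fin-x 0.5 Fy -0.7 Fz 1.2 yaw -99.4
t40.4 lx -113.8 ly 57.7 tip z 171.9 | edge out 32.8 down -71.9 rho 79.0 alpha 2.71 | Fin-x -0.6 Fy -0.7 Fz -1.0 yaw -99.5
```

```bash
python3 -m handwheel '[[[-0.004,0,0.02,0],[0,0,0.02,0],[0,0,0.014,0],[-0.001,0,0.01,0],[-0.001,0,0.008,0],[0,0,0.008,0],[0,0,0,0]]]' >/dev/null; python3 -c "from h import *;st()"
python3 -m handwheel '[[[0.001,0,0.004,0],[0.001,0,0.004,0],[0,0,0,0]]]' >/dev/null; python3 -c "from h import *;st()"
python3 -m handwheel '[[[0.001,0,0.0025,0],[0.001,0,0.0025,0],[0,0,0,0]]]' >/dev/null; python3 -c "from h import *;st()"
python3 -m handwheel '[[[0.0014,0,0.002,0],[0,0,0,0]]]' >/dev/null; python3 -c "from h import *;st()"
```

```text
t41.0 lx -120.9 ly 58.2 tip z 91.2 | edge out 39.9 down 8.8 rho 40.8 alpha 1.35 | Fin-x 0.5 Fy 0.5 Fz 0.1 yaw -99.4
t41.4 lx -118.6 ly 58.3 tip z 83.8 | edge out 37.6 down 16.2 rho 41.0 alpha 1.16 | Fin-x -0.2 Fy 0.5 Fz 0.0 yaw -99.4
t41.6 lx -116.7 ly 58.3 tip z 78.7 | edge out 35.7 down 21.3 rho 41.6 alpha 1.03 | Fin-x 0.0 Fy -0.4 Fz 0.4 yaw -99.4
t41.9 lx -115.4 ly 58.3 tip z 76.7 | edge out 34.4 down 23.3 rho 41.5 alpha 0.98 | Fin-x 0.8 Fy 0.2 Fz 0.5 yaw -99.4
```

```bash
python3 -m handwheel '[[[0.0014,0,0.0016,0],[0,0,0,0]]]' >/dev/null; python3 -c "from h import *;st()"
python3 -m handwheel '[[[0.0014,0,0.0015,0],[0,0,0,0]]]' >/dev/null; python3 -c "from h import *;st()"
python3 -m handwheel '[[[0.0014,0,0.0014,0],[0,0,0,0]]]' >/dev/null; python3 -c "from h import *;st()"
python3 -m handwheel '[[[0.0014,0,0.0014,0],[0,0,0,0]]]' >/dev/null; python3 -c "from h import *;st()"
python3 -m handwheel '[[[0.0014,0,0.0012,0],[0,0,0,0]]]' >/dev/null; python3 -c "from h import *;st()"
```

```text
t42.0 lx -114.1 ly 58.3 tip z 75.1 | edge out 33.1 down 24.9 rho 41.4 alpha 0.93 | Fin-x -0.4 Fy 1.0 Fz 0.4 yaw -99.4
t42.2 lx -112.7 ly 58.3 tip z 73.6 | edge out 31.7 down 26.4 rho 41.3 alpha 0.88 | Fin-x 0.3 Fy 0.3 Fz 0.1 yaw -99.4
t42.5 lx -111.4 ly 58.3 tip z 72.2 | edge out 30.4 down 27.8 rho 41.2 alpha 0.83 | Fin-x 1.1 Fy -0.2 Fz 1.4 yaw -99.4
t42.6 lx -110.1 ly 58.3 tip z 70.8 | edge out 29.1 down 29.2 rho 41.2 alpha 0.78 | Fin-x 2.4 Fy 1.2 Fz 0.5 yaw -99.4
t42.9 lx -108.5 ly 58.3 tip z 69.6 | edge out 27.5 down 30.4 rho 41.0 alpha 0.74 | Fin-x 2.2 Fy 0.3 Fz 1.3 yaw -99.4
```

```bash
python3 -m handwheel '[[[0.0015,0,0.0012,0],[0,0,0,0]]]' >/dev/null; python3 -c "from h import *;st()"
python3 -m handwheel '[[[0.0015,0,0.0011,0],[0,0,0,0]]]' >/dev/null; python3 -c "from h import *;st()"
python3 -m handwheel '[[[0.0015,0,0.001,0],[0,0,0,0]]]' >/dev/null; python3 -c "from h import *;st()"
python3 -m handwheel '[[[0.0015,0,0.0009,0],[0,0,0,0]]]' >/dev/null; python3 -c "from h import *;st()"
python3 -m handwheel '[[[0.0015,0,0.0008,0],[0,0,0,0]]]' >/dev/null; python3 -c "from h import *;st()"
```

```text
t43.0 lx -106.8 ly 58.3 tip z 68.4 | edge out 25.8 down 31.6 rho 40.8 alpha 0.69 | Fin-x 1.1 Fy 0.1 Fz 1.1 yaw -99.4
t43.2 lx -105.0 ly 58.2 tip z 67.5 | edge out 24.0 down 32.5 rho 40.4 alpha 0.64 | Fin-x 0.3 Fy 0.7 Fz 0.6 yaw -99.4
t43.5 lx -103.4 ly 58.2 tip z 66.6 | edge out 22.4 down 33.4 rho 40.2 alpha 0.59 | Fin-x 1.2 Fy -0.6 Fz 0.8 yaw -99.4
t43.6 lx -102.0 ly 58.3 tip z 65.6 | edge out 21.0 down 34.4 rho 40.3 alpha 0.55 | Fin-x -0.4 Fy 0.1 Fz -0.4 yaw -99.4
t43.9 lx -100.7 ly 58.3 tip z 64.7 | edge out 19.7 down 35.3 rho 40.4 alpha 0.51 | Fin-x 1.0 Fy -0.0 Fz 0.3 yaw -99.4
```

```bash
python3 -m handwheel '[[[0.0015,0,0.0008,0],[0,0,0,0]]]' >/dev/null; python3 -c "from h import *;st()"
python3 -m handwheel '[[[0.0013,0,0.0007,0],[0,0,0,0]]]' >/dev/null; python3 -c "from h import *;st()"
python3 -m handwheel '[[[0.0013,0,0.0006,0],[0,0,0,0]]]' >/dev/null; python3 -c "from h import *;st()"
python3 -m handwheel '[[[0.0013,0,0.0006,0],[0,0,0,0]]]' >/dev/null; python3 -c "from h import *;st()"
```

```text
t44.0 lx -99.4 ly 58.2 tip z 63.9 | edge out 18.4 down 36.1 rho 40.5 alpha 0.47 | Fin-x 0.2 Fy 0.1 Fz 1.7 yaw -99.4
t44.2 lx -98.3 ly 58.2 tip z 63.2 | edge out 17.3 down 36.8 rho 40.6 alpha 0.44 | Fin-x 2.0 Fy -0.1 Fz 2.5 yaw -99.4
t44.5 lx -97.5 ly 58.2 tip z 62.6 | edge out 16.5 down 37.4 rho 40.9 alpha 0.42 | Fin-x 4.0 Fy -0.1 Fz 7.1 yaw -99.4
t44.6 lx -96.8 ly 58.2 tip z 62.0 | edge out 15.8 down 38.0 rho 41.1 alpha 0.40 | Fin-x 7.9 Fy 0.6 Fz 11.4 yaw -99.4
```

```bash
python3 -m handwheel '[[[0.0008,0,0,0],[0,0,0,0]]]' >/dev/null; python3 -c "from h import *;st()"
python3 -m handwheel '[[[-0.005,0,-0.004,0],[-0.006,0,-0.002,0],[-0.014,0,0,0],[0,0,-0.04,0],[0,0,-0.045,0],[0,0,-0.02,0],[0,0,0,0]]]' >/dev/null; python3 -c "from h import *;st()"
python3 -m handwheel '[[[0.04,0,0,0],[0.045,0,0,0],[0.045,0,0,0],[0.045,0,0,0],[0.04,0,0,0],[0.03,0,0,0],[0,0,0,0],[0,0,0,0]]]' >/dev/null; python3 -c "from h import *;st()"
```

```text
t44.9 lx -96.5 ly 58.2 tip z 62.0 | edge out 15.5 down 38.0 rho 41.1 alpha 0.39 | Fin-x 9.0 Fy 0.8 Fz 12.3 yaw -99.4
t45.5 lx -118.7 ly 58.1 tip z 175.8 | edge out 37.7 down -75.8 rho 84.7 alpha 2.68 | Fin-x -0.4 Fy 0.2 Fz -0.9 yaw -99.4
t46.4 lx 124.7 ly 58.3 tip z 171.1 | edge out 43.7 down -71.1 rho 83.4 alpha 2.59 | Fin-x 0.3 Fy -0.3 Fz -0.0 yaw -99.4
```

All four are down. I'll feel d once more, now that the lid can't tip, to confirm it is at its stop.

```bash
python3 -m handwheel '[[[0,0,0.04,0],[0,0,0.04,0],[0,0,0.022,0],[0,0,0,0],[-0.01,0,0,0],[-0.008,0,0,0],[0,0,0,0]]]' >/dev/null; python3 -c "from h import *;st()"
python3 -m handwheel '[[[-0.002,0,0.001,0],[-0.002,0,0.001,0],[0,0,0,0]]]' >/dev/null; python3 -c "from h import *;st()"
python3 -m handwheel '[[[-0.0015,0,0.0008,0],[0,0,0,0]]]' >/dev/null; python3 -c "from h import *;st()"
python3 -m handwheel '[[[-0.0013,0,0.0008,0],[0,0,0,0]]]' >/dev/null; python3 -c "from h import *;st()"
```

```text
t47.0 lx 106.3 ly 57.9 tip z 72.7 | edge out 25.3 down 27.3 rho 37.2 alpha 0.75 | Fin-x -0.2 Fy 0.5 Fz 0.4 yaw -99.5
t47.4 lx 103.1 ly 58.1 tip z 69.2 | edge out 22.1 down 30.8 rho 37.9 alpha 0.62 | Fin-x -0.9 Fy -0.1 Fz 0.2 yaw -99.4
t47.5 lx 101.6 ly 58.2 tip z 68.1 | edge out 20.6 down 31.9 rho 38.0 alpha 0.57 | Fin-x 0.0 Fy -0.3 Fz 0.2 yaw -99.4
t47.8 lx 100.3 ly 58.1 tip z 67.3 | edge out 19.3 down 32.7 rho 38.0 alpha 0.53 | Fin-x 0.5 Fy -0.4 Fz 0.7 yaw -99.4
```

```bash
python3 -m handwheel '[[[-0.0012,0,0.0012,0],[0,0,0,0]]]' >/dev/null; python3 -c "from h import *;st()"
python3 -m handwheel '[[[-0.0012,0,0.0012,0],[0,0,0,0]]]' >/dev/null; python3 -c "from h import *;st()"
python3 -m handwheel '[[[-0.0011,0,0.0009,0],[0,0,0,0]]]' >/dev/null; python3 -c "from h import *;st()"
python3 -m handwheel '[[[-0.001,0,0.0007,0],[0,0,0,0]]]' >/dev/null; python3 -c "from h import *;st()"
```

```text
t48.0 lx 99.2 ly 58.1 tip z 66.2 | edge out 18.2 down 33.8 rho 38.4 alpha 0.49 | Fin-x 0.4 Fy -0.1 Fz -0.0 yaw -99.4
t48.1 lx 98.6 ly 58.1 tip z 65.6 | edge out 17.6 down 34.4 rho 38.6 alpha 0.47 | Fin-x 1.4 Fy -0.0 Fz 2.7 yaw -99.4
t48.4 lx 98.1 ly 58.2 tip z 65.3 | edge out 17.1 down 34.7 rho 38.7 alpha 0.46 | Fin-x 2.8 Fy -0.1 Fz 4.5 yaw -99.4
t48.5 lx 97.7 ly 58.2 tip z 65.1 | edge out 16.7 down 34.9 rho 38.6 alpha 0.45 | Fin-x 3.5 Fy -0.6 Fz 7.4 yaw -99.4
```

```bash
python3 -m handwheel '[[[-0.0011,0,0.0006,0],[0,0,0,0]]]' >/dev/null; python3 -c "from h import *;st()"
python3 -m handwheel '[[[-0.0011,0,0.0004,0],[0,0,0,0]]]' >/dev/null; python3 -c "from h import *;st()"
python3 -m handwheel '[[[-0.001,0,0.0003,0],[0,0,0,0]]]' >/dev/null; python3 -c "from h import *;st()"
```

```text
t48.8 lx 97.2 ly 58.2 tip z 65.0 | edge out 16.2 down 35.0 rho 38.5 alpha 0.43 | Fin-x 6.3 Fy -0.5 Fz 7.7 yaw -99.4
t49.0 lx 96.7 ly 58.2 tip z 65.0 | edge out 15.7 down 35.0 rho 38.3 alpha 0.42 | Fin-x 6.3 Fy 0.4 Fz 8.0 yaw -99.4
t49.1 lx 96.3 ly 58.2 tip z 65.1 | edge out 15.3 down 34.9 rho 38.1 alpha 0.41 | Fin-x 8.8 Fy 0.1 Fz 8.6 yaw -99.4
```

d is firm at its stop (12 N, almost no motion). Withdraw, check the orange extents numerically, and hand in.

```bash
python3 -m handwheel '[[[0.005,0,-0.004,0],[0.006,0,-0.002,0],[0.015,0,0,0],[0.01,0,-0.04,0],[0,-0.02,-0.045,0],[0,-0.045,-0.03,0],[0,-0.045,0,0],[0,-0.045,0,0],[0,-0.03,0,0],[0,0,0,0],[0,0,0,0]]]' >/dev/null; python3 - <<'E'
from h import *
st()
for n in("top","scene"):
    f=arm.grab_frame(n); h=cv2.cvtColor(f["frame"],cv2.COLOR_RGB2HSV); m=cv2.inRange(h,(14,150,90),(28,255,255))
    k,_,s,c=cv2.connectedComponentsWithStats(m)
    q=proj(f,pts([*C0,YAW],[[sx*.085,sy*.055,.09] for sx,sy in((1,1),(-1,-1),(1,-1),(-1,1))]))
    print(n,[(np.round(p).tolist(),[s[i].tolist() for i in range(1,k) if np.linalg.norm(c[i]-p)<15 and s[i][4]>5]) for p in q])
E
```

```text
t50.2 lx 128.3 ly 240.2 tip z 180.0 | edge out 47.3 down -80.0 rho 92.9 alpha 2.61 | Fin-x -0.3 Fy -0.9 Fz -0.2 yaw -99.3
top [([369.0, 200.0], [[363, 198, 12, 8, 66]]), ([394.0, 259.0], [[390, 254, 12, 5, 44]]), ([403.0, 206.0], [[397, 203, 12, 9, 74]]), ([359.0, 252.0], [[355, 247, 12, 6, 45], [354, 253, 11, 3, 21]])]
scene [([281.0, 231.0], [[272, 223, 17, 21, 190]]), ([205.0, 223.0], [[199, 220, 13, 11, 49]]), ([251.0, 263.0], [[241, 254, 20, 22, 229]]), ([235.0, 196.0], [[231, 192, 11, 10, 42]])]
```

```bash
python3 -c "
from station import arm
print(arm.sign_off())"
```

```text
the job is handed in; nothing more can be done
None
```

I handed the job in at about 50 s: the lid sits in the mouth, all four clips were pressed to a firm stop in the order d, b, c, a, and the gripper is clear. The force readings never went above about 18 N. I couldn't see the hooks: that each one is latched, and that d was home on its first press, is judged by feel and from low-resolution pictures.

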